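Make up the red thread tray from the carousel

TASK

The job tray on the cobbler's bench must end with a red thread reel in each of its five wells, but one reel in it is the wrong colour (blue) and some wells are empty. Move the blue reel into an empty pocket of the revolving carousel, and fill every well that lacks a red reel from the stock on the carousel, turning it by its hub handle to bring reels to the gap in the wire guard, the only place where they can be taken out. All other reels stay in the carousel, one to a pocket, and the hammer, the cream jar and the tin are left alone; it does not matter whether a reel stands or lies on its side, as long as it sits down inside its well or pocket.

Things in the scene. Friction and masses are not known exactly. Their poses are not given: they have to be found in the camera images.
- kit1: thread reel, RED: belongs to the job, one of the right reels already in the job tray (may be absent). Squat solid cylinder, 46 mm diameter, 36 mm high, 50-100 g, all in its colour, with a small pale disc at the middle of each end. Origin at its middle (18 mm above its underside), z along the reel's axis (up when it stands)
- kit2: thread reel, RED: belongs to the job, one of the right reels already in the job tray (may be absent). Squat solid cylinder, 46 mm diameter, 36 mm high, 50-100 g, all in its colour, with a small pale disc at the middle of each end. Origin at its middle (18 mm above its underside), z along the reel's axis (up when it stands)
- kit3: thread reel, RED: belongs to the job, one of the right reels already in the job tray (may be absent). Squat solid cylinder, 46 mm diameter, 36 mm high, 50-100 g, all in its colour, with a small pale disc at the middle of each end. Origin at its middle (18 mm above its underside), z along the reel's axis (up when it stands)
- kit4: thread reel, RED: belongs to the job, one of the right reels already in the job tray (may be absent). Squat solid cylinder, 46 mm diameter, 36 mm high, 50-100 g, all in its colour, with a small pale disc at the middle of each end. Origin at its middle (18 mm above its underside), z along the reel's axis (up when it stands)
- red1: thread reel, RED: belongs to the job, stock that starts in one of the carousel's pockets. Squat solid cylinder, 46 mm diameter, 36 mm high, 50-100 g, all in its colour, with a small pale disc at the middle of each end. Origin at its middle (18 mm above its underside), z along the reel's axis (up when it stands)
- red2: thread reel, RED: belongs to the job, stock that starts in one of the carousel's pockets. Squat solid cylinder, 46 mm diameter, 36 mm high, 50-100 g, all in its colour, with a small pale disc at the middle of each end. Origin at its middle (18 mm above its underside), z along the reel's axis (up when it stands)
- red3: thread reel, RED: belongs to the job, stock that starts in one of the carousel's pockets. Squat solid cylinder, 46 mm diameter, 36 mm high, 50-100 g, all in its colour, with a small pale disc at the middle of each end. Origin at its middle (18 mm above its underside), z along the reel's axis (up when it stands)
- red4: thread reel, RED: belongs to the job, stock that starts in one of the carousel's pockets. Squat solid cylinder, 46 mm diameter, 36 mm high, 50-100 g, all in its colour, with a small pale disc at the middle of each end. Origin at its middle (18 mm above its underside), z along the reel's axis (up when it stands)
- odd: thread reel, BLUE: the one wrong reel in the job tray. Squat solid cylinder, 46 mm diameter, 36 mm high, 50-100 g, all in its colour, with a small pale disc at the middle of each end. Origin at its middle (18 mm above its underside), z along the reel's axis (up when it stands)
- green: thread reel, GREEN stock, starts on the carousel and stays there. Squat solid cylinder, 46 mm diameter, 36 mm high, 50-100 g, all in its colour, with a small pale disc at the middle of each end. Origin at its middle (18 mm above its underside), z along the reel's axis (up when it stands)
- handle (a point): on the carousel's axis, middle of the black bar handle on its hub, 110 mm above the bench; axes turn with the platter. Bar 40 mm long (x), 14 mm wide (y), 30 mm high (95 to 125 mm above the bench). Grey platter 320 mm across, six open pockets 60 degrees apart; turns freely either way without end, friction 0.06 N m, no detents, stays where left
- pocket0 (a point): centre of the floor of the carousel pocket that is empty at the start, 20 mm above the bench, 115 mm from the axis, on the handle's +x side; turns with the platter. The other five pockets are like it, at every 60 degrees about the axis, one reel in each. Pocket 63 mm radially, 80 mm across at its middle, walls 9 mm high; one reel fits loosely
- gap (a point): loading place: fixed point at pocket-floor height, 115 mm from the axis, mid-opening of the fixed wire guard (360 mm across). Beyond 35 degrees to either side of the line from axis to this point, 6 mm radial wires 65 to 71 mm above the bench, 34 to 172 mm off the axis, cover the platter: reels (tops at 56 mm) cannot be lifted out there. Only the hub and handle rise above
- well0 (a point): centre of the floor of well 0 of the fixed pale wooden job tray (70 x 330 mm, 14 mm high; a row of five wells along this point's y axis, 65 mm apart). Each well is 60 mm (x) by 60 mm (y), its floor 5 mm above the bench, walls 9 mm above the floor; one reel fits loosely
- well1 (a point): centre of the floor of well 1 of the fixed pale wooden job tray (70 x 330 mm, 14 mm high; a row of five wells along this point's y axis, 65 mm apart). Each well is 60 mm (x) by 60 mm (y), its floor 5 mm above the bench, walls 9 mm above the floor; one reel fits loosely
- well2 (a point): centre of the floor of well 2 of the fixed pale wooden job tray (70 x 330 mm, 14 mm high; a row of five wells along this point's y axis, 65 mm apart). Each well is 60 mm (x) by 60 mm (y), its floor 5 mm above the bench, walls 9 mm above the floor; one reel fits loosely
- well3 (a point): centre of the floor of well 3 of the fixed pale wooden job tray (70 x 330 mm, 14 mm high; a row of five wells along this point's y axis, 65 mm apart). Each well is 60 mm (x) by 60 mm (y), its floor 5 mm above the bench, walls 9 mm above the floor; one reel fits loosely
- well4 (a point): centre of the floor of well 4 of the fixed pale wooden job tray (70 x 330 mm, 14 mm high; a row of five wells along this point's y axis, 65 mm apart). Each well is 60 mm (x) by 60 mm (y), its floor 5 mm above the bench, walls 9 mm above the floor; one reel fits loosely
- hammer: bystander: a hammer, 260 mm long, lying behind the tray; origin below its middle, its length along x
- cream: bystander: an amber jar of shoe cream, 52 mm in diameter, 50 mm high; origin at the centre of its underside
- tin: bystander: a tin, 66 mm in diameter, 75 mm high; origin at the centre of its underside
There are look-alikes about, which are no part of the job. Leave any yellow look-alike of the red4 alone. Several things have the shape of the green; the one meant has the colours described above.

How it is judged:
By the outcome, as a careful person would: the job done as asked, in the order asked, and still so for the second after the job is handed in, with the robot touching nothing.
Of kit1, kit2, kit3, kit4 only 1 to 2 are there at a start; the rules pass over those that are not, and their reading is None.
At some moment in a run one of odd, red1, red2, red3, red4 may be knocked a few centimetres aside while the robot is not near it.
Once in a run the grip may slacken for a moment while it holds something.
It also fails if it takes over 210 s, if anything falls off the work surface, if the arm or the gripper's body presses on something with over 40 N, if the wrist force passes 120 N, or if a joint passes its speed limit or range.

ROBOT

A 6-joint arm with a two-finger parallel gripper is mounted at the origin on the work surface. World frame = base frame: x ahead of the robot, y to its left, z up, the work surface at z = 0. Lengths are in m, angles in rad, forces in N, time in s.
With the tool pointing down it reaches from about 0.4 to 0.825 m from the base axis. Payload 7 kg.
Tool frame: the origin (TCP) lies on the centre line of the jaws, within the pads' length; the fingertips stand 19 mm ahead of it and the grasp point (between the pads) is the TCP; z points along the fingers, y is the line along which they close (so a half turn about z gives the same grasp; the last joint's range is limited). The gripper opens to 88 mm and grips with 3 to 60 N. Pads are 19 mm wide; open, the fingers measure 130 mm over their backs; the gripper's body (78 mm by 193 mm) begins 47 mm behind the grasp point.
Start: joints at [1.48, 0.359, 0.012, 0, -1.224, -0.288], TCP at [0.25, 0.627, 0.246] pointing down, gripper open.
Joint ranges: [-3.07, 3.07], [-1.43, 2.12], [-1.02, 1.25], [-3.03, 1.67], [-3.05, -0], [-3.03, 3.03]. Speed limits (rad/s): [2.39, 2.39, 3.01, 3.14, 3.14, 3.14].

INTERFACE

Orientations are given as [roll, pitch, yaw] about the fixed x, y, z axes, in that order (R = Rz(yaw) Ry(pitch) Rx(roll)).
In Python, from station import arm, imaging, models gives the robot as it stands.
- The arm moves only by the tool play_rows, never from a script. Its arguments are lists of equal length, an entry for each row: "travel": the shift along the tool's x, y, z in units of 25 mm (1.0 is 25 mm), a list of three; "twist": the turn about the tool's z in units of 0.15 rad (1.0 is 0.15 rad). A call has 1 to 8 rows; each row shifts and turns the commanded pose from where the row before left it, along the tool's axes as they then stand; what a row does not reach is not made up. A row lasts 1/8 s, in which the tool goes at most 62.5 mm and 10.7 degrees, less where a joint would pass 70% of its speed; a pose out of reach is approached as far as the arm can. A call with a number of a shift or a turn outside -1 to 1 is refused whole. A call with a gripper value outside its range is refused whole. "fingers" is the opening, from 0 (shut) to 1 (fully open), set as the call begins (left out, the last holds). The fingers move at their own pace and stop on an object; "newtons" is the grip in N (left out, the last holds). Time passes only in rows, so rows that do not move let the fingers close. It gives the time, the measured TCP pose, the force, the opening and the grip force at its end, in the units of the state.
- arm.get_state(): the state, without advancing time (a new reading comes with each control period).
- imaging.grab_frame(name): name is "side" or "top" or "wrist"; returns a dict with "pixels" (420x560x3 uint8, red, green, blue), "fx", "fy", "cx", "cy" (pixels), "distortion" ([k1, k2, p1, p2, k3] as OpenCV has them; the pictures are not rectified), "R" (3x3) and "t" (3): a world point X has camera coordinates R X + t; the wrist camera has in their place "T_tool_cam" (4x4, takes a point from camera to tool coordinates, whose origin is the TCP and whose axes are the flange's). Camera axes: x right, y down, z forward; pixel columns grow to the right and rows downward; lengths in m; the calibration is good to about 2 mm. A picture is of the moment at which its call begins: read the wrist's pose just before it. There is no depth.
- arm.job_done(): hands the job in; it is judged then, once.
Trained networks look in the newest picture that a camera, given by its name, has taken for a name from the list of things; names that differ only in an ending like _2 or _b are one class to them, and where a whole thing is asked for, a point or a joint stands for the part that bears it (a point fixed in the world has none). Each returns a list of dicts, best first, with "confidence" (0 to 1); they miss things now and then, are a little off and sometimes report something else, mostly with a low value. They report only what shows in the picture. A call takes as long as a camera call. They do not tell look-alikes from the thing itself.
- models.boxes_of(name, camera): "extent" ([centre column, centre row, width, height] in pixels, round what is visible of it).
- models.silhouettes(name, camera): "pixels" (420x560 bool, what is visible of it) and "extent" ([centre column, centre row, width, height] in pixels, round what is visible of it).
The state is a dict: "t": time; "q": joint angles; "qd": joint speeds; "joint_efforts": joint torques, N m; "eef_pos": TCP position; "ee_rot": TCP orientation; "force": force on the tool from outside, world axes, zero at the start; "moment": the same for the moment, N m; "width": finger opening in m; "gripper_force": force on a finger pad.
Only numpy, scipy, OpenCV 4.12 (cv2) and the standard library are available. Lean on these libraries where they do the work, as an engineer would, in place of code of your own. Each camera call takes 0.05 s, during which the arm holds its last target. There are 200 camera calls.

## Working session

There is one attempt and no reset: what is moved stays moved. The work goes in short steps, Python scripts to look and compute and a tool call to move; the robot and the scene stay as the last step left them, time stands still between calls to the robot, and variables do not carry over. Pictures are saved under pics/ and viewed, at most 14 in all, crops included, and the job is handed in when it is done.

Besides the shell and the picture viewer there is one more tool, called after ">>>" by a JSON object that holds its "method" and its "body", one argument or row to a line. play_rows: Moves the arm, as the interface text tells. Shifts and turns lie within -1 to 1; 1 stands for 25 mm of shift or 0.15 rad of turn. Its arguments: {"type":"object","properties":{"travel":{"type":"array","items":{"type":"array","items":{"type":"number"}}},"twist":{"type":"array","items":{"type":"number"}},"fingers":{"type":"number"},"newtons":{"type":"number"}},"required":["travel","twist"]}

```bash
ls; mkdir -p pics
python3 - <<'E'
from station import arm, imaging, models
import cv2,numpy as np
print(arm.get_state())
for n in ("top","side"):
    f=imaging.grab_frame(n); cv2.imwrite(f"pics/{n}0.png",f["pixels"][:,:,::-1])
    print(n,f["fx"],f["cx"],f["cy"],f["distortion"],np.round(f["R"],4).tolist(),f["t"])
    for m in ("handle","pocket0","well0","red1","odd","green"):
        print(m,[(round(d["confidence"],2),np.round(d["extent"]).astype(int).tolist()) for d in models.boxes_of(m,n)])
E
```

```text
pics
{'t': 0.0, 'q': array([ 1.48006733e+00,  3.59402848e-01,  1.10051568e-02, -3.78692869e-04,
       -1.22411621e+00, -2.88073007e-01]), 'qd': array([-6.03479123e-04,  2.88280802e-04, -1.14642648e-04, -1.96668920e-05,
       -3.36544338e-04,  7.74017267e-04]), 'joint_efforts': array([-5.84591580e-04, -5.82714915e+01,  2.93070155e+01,  6.99751407e+00,
        7.01569792e-03, -1.58627681e-04]), 'eef_pos': array([0.24947753, 0.62667153, 0.24458384]), 'ee_rot': array([ 3.13984470e+00, -1.46705334e-04, -3.78930853e-01]), 'force': array([-0.68700395,  0.58670971, -0.01444004]), 'moment': array([ 0.00611464, -0.02720001,  0.03077795]), 'gripper_force': 0.0, 'width': 0.08783783612206222}
top 513.084027708368 287.98551533069116 206.64932472142985 [-0.06469873  0.          0.          0.          0.        ] [[-0.027, -0.9993, -0.0266], [-0.981, 0.0316, -0.1915], [0.1922, 0.0209, -0.9811]] [0.07409941 0.63124668 1.31477874]
handle [(0.75, [233, 213, 120, 116])]
pocket0 [(0.71, [309, 282, 17, 20]), (0.58, [236, 214, 120, 116]), (0.38, [409, 253, 22, 16]), (0.29, [195, 234, 18, 18])]
well0 [(0
[... 364 characters left out ...]
96545081578 284.46855860499926 211.1873455280819 [-0.03805219  0.          0.          0.          0.        ] [[0.9931, -0.1159, 0.0189], [-0.0701, -0.7145, -0.6961], [0.0942, 0.6899, -0.7177]] [-0.60507194  0.12455364  1.13816463]
handle [(0.83, [284, 185, 119, 85]), (0.73, [282, 185, 131, 109])]
pocket0 []
well0 [(0.92, [248, 350, 41, 139])]
red1 [(0.8, [286, 123, 14, 21]), (0.78, [265, 205, 17, 20]), (0.77, [301, 153, 16, 17]), (0.75, [309, 202, 18, 20]), (0.48, [261, 152, 17, 16]), (0.23, [284, 185, 119, 86])]
odd [(0.84, [246, 405, 24, 31]), (0.69, [210, 241, 22, 30]), (0.26, [246, 350, 36, 140]), (0.17, [263, 154, 19, 20])]
green [(0.8, [327, 175, 16, 18]), (0.64, [391, 295, 27, 27])]
```

Run:
```python
import cv2
a=cv2.imread("pics/top0.png")[80:350,60:500]; b=cv2.imread("pics/side0.png")
cv2.imwrite("pics/top0c.png",cv2.resize(a,(800,491),interpolation=cv2.INTER_CUBIC))
cv2.imwrite("pics/side0c.png",cv2.resize(b,(800,600),interpolation=cv2.INTER_CUBIC))
```

```text
(no output)
```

View pics/top0c.png

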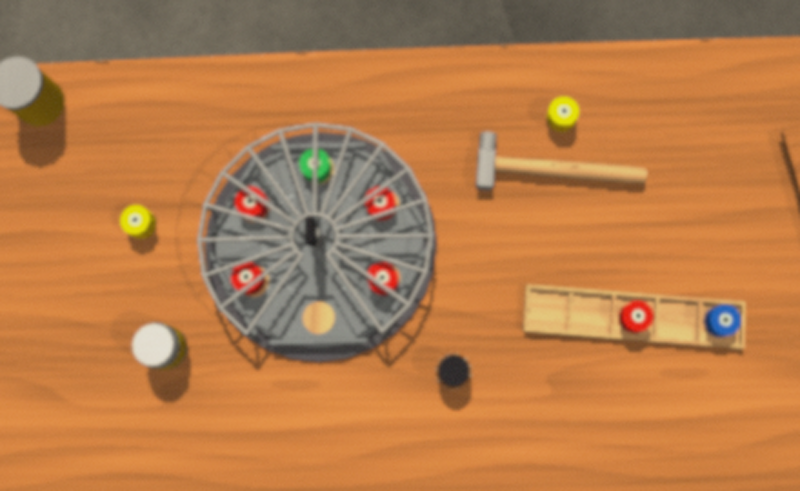

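View pics/side0c.png

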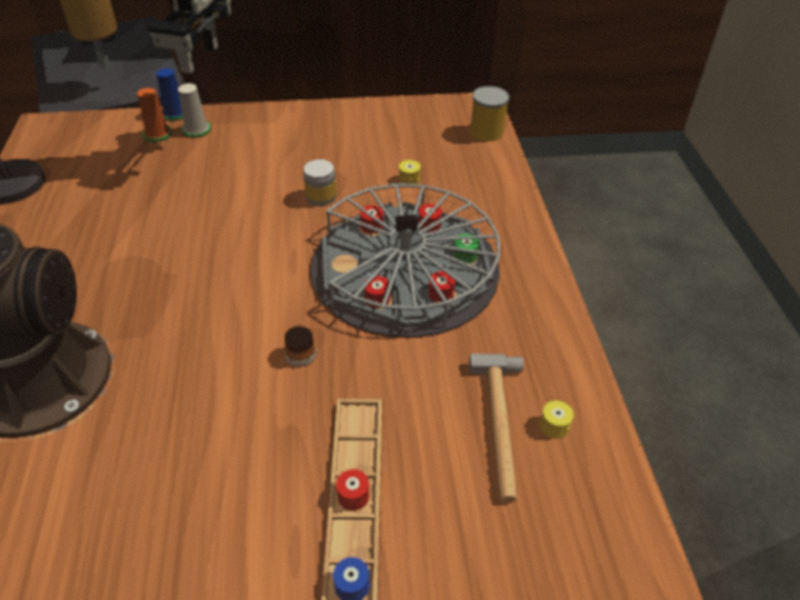

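The empty pocket0 is at the gap, facing the robot. The tray (top crop) has a red reel at (637,316) in well 2 and blue at (724,320) at the end, so four wells need reds. The green reel is opposite the gap at (315,163). The reds are at (250,201), (247,278), (382,202) and (383,278). The yellow look-alikes are at (135,220) and (563,112), outside the carousel.

```bash
cat > h.py <<'E'
from station import arm, imaging, models
import cv2, numpy as np, sys
HSV={'red':[((0,150,80),(9,255,255)),((172,150,80),(180,255,255))],'blue':[((105,140,50),(125,255,255))],
 'green':[((50,140,50),(80,255,255))],'yellow':[((26,150,90),(34,255,255))]}
def pose(f):
    if "R" in f: return np.array(f["R"]),np.array(f["t"])
    s=f["state"]; r,p,y=s["ee_rot"]; 
    from scipy.spatial.transform import Rotation as Ro
    T=np.eye(4); T[:3,:3]=Ro.from_euler('xyz',[r,p,y]).as_matrix(); T[:3,3]=s["eef_pos"]
    M=np.linalg.inv(T@np.array(f["T_tool_cam"])); return M[:3,:3],M[:3,3]
def grab(n):
    s=arm.get_state(); f=imaging.grab_frame(n); f["state"]=s; return f
def KD(f): return np.array([[f["fx"],0,f["cx"]],[0,f["fy"],f["cy"]],[0,0,1]]),np.array(f["distortion"],float)
def unproj(f,uv,z):
    K,D=KD(f); R,t=pose(f)
    p=cv2.undistortPoints(np.array(uv,float).reshape(-1,1,2),K,D).reshape(-1,2)
    d=np.c_[p,np.ones(len(p))]@R; c=-R.T@t
    return c+d*((z-c[2])/d[:,2])[:,None]
def proj(f,X):
    K,D=KD(f); R,t=pose(f)
    return cv2.projectPoints(np.array(X,float).reshape(-1,1,3),cv2.Rodrigues(R)[0],t,K,D)[0].reshape(-1,2)
def blobs(f,c,amin=60):
    h=cv2.cvtColor(f["pixels"],cv2.COLOR_RGB2HSV); m=0
    for lo,hi in HSV[c]: m=m|cv2.inRange(h,np.array(lo),np.array(hi))
    m=cv2.morphologyEx(m,cv2.MORPH_CLOSE,np.ones((5,5)))
    n,l,s,ce=cv2.connectedComponentsWithStats(m)
    return [(ce[i],s[i]) for i in range(1,n) if s[i,4]>=amin]
def reels(f,c,amin=60):
    out=[]
    for ce,s in blobs(f,c,amin):
        b=np.array([s[0]+s[2]/2,s[1]+s[3]/2])
        out.append((ce,s[4],unproj(f,[b],0.023)[0][:2],unproj(f,[b],0.038)[0][:2]))
    return out
def wrap(a): return (a+np.pi)%(2*np.pi)-np.pi
def plan(*wps,start=None):
    """wps (x,y,z,yaw); prints tool-axis rows from the measured (or given) pose"""
    if start is None:
        s=arm.get_state(); p=np.array(s["eef_pos"]); y=s["ee_rot"][2]; print("t",round(s["t"],2))
    else: p=np.array(start[:3]); y=start[3]
    for w in wps:
        q=np.array(w[:3]); dy=w[3]-y; d=q-p
        n=max(1,int(np.ceil(max(np.abs(d).max()*1.15/.025,abs(dy)/.15)-1e-6)))
        tr=[];tw=round(-dy/n/.15,3)
        for i in range(n):
            tgt=p+d/n if True else 0
            goal=np.array(w[:3])-d*(n-1-i)/n; e=goal-p
            a=[e[0]*np.cos(y)+e[1]*np.sin(y), e[0]*np.sin(y)-e[1]*np.cos(y), -e[2]]
            a=np.round(np.array(a)/.025,2); tr.append(a.tolist())
            v=a*.025; p=p+[v[0]*np.cos(y)+v[1]*np.sin(y), v[0]*np.sin(y)-v[1]*np.cos(y), -v[2]]; y-=tw*.15
        for k in range(0,n,8): print(str(tr[k:k+8]).replace(" ",""),[tw]*len(tr[k:k+8]))
        print(" ->",np.round(p,4),round(y,3))
E
python3 - <<'E'
from h import *
for n in ("top","side"):
    f=grab(n)
    for c in HSV:
        for ce,a,g,k in reels(f,c): print(n,c,np.round(ce),a,"tray",np.round(g,4),"car",np.round(k,4))
    h=cv2.cvtColor(f["pixels"],cv2.COLOR_RGB2HSV)
    # black handle
    d=max(models.silhouettes("handle",n),key=lambda d:d["confidence"]); e=d["extent"];print("car",e)
    m=((h[:,:,2]<45)*255).astype(np.uint8); nn,l,s,ce=cv2.connectedComponentsWithStats(m)
    for i in range(1,nn):
        if s[i,4]>15 and abs(ce[i,0]-e[0])<e[2]/2 and abs(ce[i,1]-e[1])<e[3]/2: print(" blk",s[i],np.round(ce[i]),unproj(f,[ce[i]],.115)[0])
    # wood spot and tray
    for d in models.silhouettes("well0",n)[:1]:
        m=d["pixels"].astype(np.uint8); r=cv2.minAreaRect(np.argwhere(m)[:,::-1].astype(np.float32)); bp=cv2.boxPoints(r)
        print("tray",d["confidence"],np.round(unproj(f,bp,.012)[:,:2],4).tolist(),unproj(f,[r[0]],.012)[0])
    if n=="top": print("spot",unproj(f,[(60+319/800*440,80+317/491*270)],.02))
    else: print("spot",unproj(f,[(344*.7,263*.7)],.02))
E
```

```text
top red [197. 192.] 132 tray [0.6935 0.3081] car [0.69  0.305]
top red [269. 191.] 99 tray [0.6868 0.1064] car [0.6833 0.1056]
top red [196. 232.] 160 tray [0.5751 0.3114] car [0.5728 0.3083]
top red [271. 232.] 142 tray [0.5689 0.1047] car [0.5667 0.1039]
top red [410. 254.] 233 tray [ 0.4996 -0.2717] car [ 0.4982 -0.2685]
top blue [457. 256.] 161 tray [ 0.4899 -0.4002] car [ 0.4886 -0.3956]
top blue [ 11. 403.] 406 tray [0.1261 0.8087] car [0.1287 0.8003]
top green [233. 171.] 126 tray [0.7478 0.208 ] car [0.7437 0.206 ]
top yellow [369. 141.] 180 tray [ 0.8209 -0.1806] car [ 0.816  -0.1784]
top yellow [135. 201.] 179 tray [0.6693 0.4835] car [0.666  0.4786]
car [233.0, 213.4, 125.0, 111.6]
 blk [230 201   4  13  29] [231. 208.] [0.62331907 0.20139623 0.115     ]
tray 0.79 [[0.4832, -0.0983], [0.5562, -0.1078], [0.5179, -0.4418], [0.4455, -0.4293]] [ 0.50066417 -0.26916582  0.012     ]
spot [[0.51354489 0.20318691 0.02      ]]
side red [108.  76.] 215 tray [0.0808 0.7876] car [0.0879 0.7615]
side red [260. 150.] 151 tray [0.5774 0.3375] car [0.5761 0.319 ]
side red [302. 148.] 141 tray [0.6961 0.3242] car [0.6928 0.3059]
side red [310. 198.] 165 tray [0.6907 0.1285] car [0.6876 0.1135]
side red [264. 201.] 136 tray [0.5699 0.1347] car [0.5688 0.1195]
side red [247. 343.] 496 tray [ 0.5016 -0.2675] car [ 0.5017 -0.2758]
side blue [119.  60.] 185 tray [0.1123 0.8768] car [0.1189 0.8491]
side blue [246. 404.] 344 tray [ 0.4917 -0.3921] car [ 0.4919 -0.3984]
side yellow [390. 289.] 187 tray [ 0.8261 -0.1715] car [ 0.8206 -0.1815]
car [286.9, 184.3, 120.5, 82.4]
 blk [278 151  14  11 122] [284. 156.] [0.62929959 0.19867574 0.115     ]
tray 0.65 [[0.4513, -0.4123], [0.4751, -0.0972], [0.5605, -0.1104], [0.5202, -0.4225]] [ 0.50019496 -0.2770999   0.012     ]
spot [[0.51497528 0.20601102 0.02      ]]
```

Run:
```python
from h import *
plan((.46,.21,.30,0.0),(.46,-.30,.30,-1.666))
```

```text
t 1.0
[[0.7,0.62,-0.11],[0.69,0.63,-0.11],[0.67,0.65,-0.11],[0.67,0.66,-0.11],[0.65,0.67,-0.1],[0.63,0.68,-0.11],[0.63,0.69,-0.11],[0.61,0.71,-0.11]] [np.float64(-0.126), np.float64(-0.126), np.float64(-0.126), np.float64(-0.126), np.float64(-0.126), np.float64(-0.126), np.float64(-0.126), np.float64(-0.126)]
[[0.6,0.72,-0.11],[0.58,0.73,-0.11],[0.57,0.74,-0.11],[0.56,0.75,-0.11],[0.54,0.76,-0.11],[0.53,0.77,-0.1],[0.51,0.78,-0.11],[0.5,0.79,-0.11]] [np.float64(-0.126), np.float64(-0.126), np.float64(-0.126), np.float64(-0.126), np.float64(-0.126), np.float64(-0.126), np.float64(-0.126), np.float64(-0.126)]
[[0.49,0.8,-0.11],[0.46,0.81,-0.11],[0.46,0.82,-0.11],[0.43,0.82,-0.11]] [np.float64(-0.126), np.float64(-0.126), np.float64(-0.126), np.float64(-0.126)]
 -> [0.4599 0.21   0.3001] -0.001
[[0.0,0.85,0.0],[0.06,0.85,0.0],[0.12,0.84,0.0],[0.18,0.83,0.0],[0.23,0.82,0.0],[0.29,0.8,0.0],[0.34,0.77,0.0],[0.4,0.76,0.0]] [np.float64(0.463), np.float64(0.463), np.float64(0.463), np.float64(0.463), np.float64(0.463), np.float64(0.463), np.float64(0.463), np.float64(0.463)]
[[0.45,0.72,0.0],[0.5,0.69,0.0],[0.54,0.65,0.0],[0.59,0.61,0.0],[0.63,0.57,0.0],[0.67,0.53,0.0],[0.7,0.48,0.0],[0.74,0.42,0.0]] [np.float64(0.463), np.float64(0.463), np.float64(0.463), np.float64(0.463), np.float64(0.463), np.float64(0.463), np.float64(0.463), np.float64(0.463)]
[[0.76,0.38,0.0],[0.79,0.32,0.0],[0.8,0.27,0.0],[0.83,0.21,0.0],[0.83,0.15,0.0],[0.85,0.1,0.0],[0.85,0.03,0.0],[0.85,-0.02,0.0]] [np.float64(0.463), np.float64(0.463), np.float64(0.463), np.float64(0.463), np.float64(0.463), np.float64(0.463), np.float64(0.463), np.float64(0.463)]
 -> [ 0.46   -0.3001  0.3001] -1.668
```

>>> {"method": "play_rows", "body": {
  "travel": [
    [0.7,0.62,-0.2],
    [0.7,0.63,-0.2],
    [0.67,0.65,-0.2],
    [0.67,0.66,-0.2],
    [0.65,0.67,-0.2],
    [0.63,0.68,-0.2],
    [0.63,0.69,-0.2],
    [0.61,0.71,-0.2]
  ],
  "twist": [-0.126,-0.126,-0.126,-0.126,-0.126,-0.126,-0.126,-0.126]
}}

```text
t: 2.0
eef_pos: [0.3343, 0.4595, 0.2859]
ee_rot: [-3.141, -0.0, -0.227]
force: [0.9, 0.2, -0.1]
width: 0.0874
gripper_force: 0.0
```

>>> {"method": "play_rows", "body": {
  "travel": [
    [0.6,0.72,-0.1],
    [0.58,0.73,-0.1],
    [0.57,0.74,-0.1],
    [0.56,0.75,-0.1],
    [0.54,0.76,-0.1],
    [0.53,0.77,-0.1],
    [0.51,0.78,0],
    [0.5,0.79,0]
  ],
  "twist": [-0.126,-0.126,-0.126,-0.126,-0.126,-0.126,-0.126,-0.126]
}}

```text
t: 3.0
eef_pos: [0.4184, 0.2927, 0.3008]
ee_rot: [-3.141, -0.0, -0.076]
force: [0.8, 0.5, 1.1]
width: 0.0879
gripper_force: 0.0
```

>>> {"method": "play_rows", "body": {
  "travel": [
    [0.49,0.8,0],
    [0.46,0.8,0],
    [0.46,0.82,0],
    [0.43,0.82,0],
    [0,0,0]
  ],
  "twist": [-0.126,-0.126,-0.126,-0.126,0]
}}

```text
t: 3.62
eef_pos: [0.4605, 0.2092, 0.3007]
ee_rot: [-3.141, -0.0, -0.003]
force: [-0.3, 0.2, -0.8]
width: 0.0877
gripper_force: 0.0
```

Run:
```python
from h import *
s=arm.get_state(); print(s["t"],s["eef_pos"],s["ee_rot"],np.round(s["q"],2))
f=grab("wrist"); print(np.round(f["T_tool_cam"],3).tolist())
cv2.imwrite("pics/w1.png",f["pixels"][:,:,::-1])
for c in ("red","green"):
    for ce,a,g,k in reels(f,c,200): print(c,np.round(ce),a,np.round(k,4))
```

```text
3.625 [0.46051011 0.20921627 0.30073172] [-3.14144414e+00 -1.95860262e-04 -2.63300761e-03] [ 0.82  0.04 -0.26  0.   -1.26  0.75]
[[0.0, -0.97, -0.245, 0.065], [1.0, 0.0, 0.001, 0.0], [-0.001, -0.245, 0.97, -0.138], [0.0, 0.0, 0.0, 1.0]]
red [199.  88.] 1099 [0.5763 0.3084]
red [366.  92.] 1134 [0.5694 0.1042]
```

View pics/w1.png

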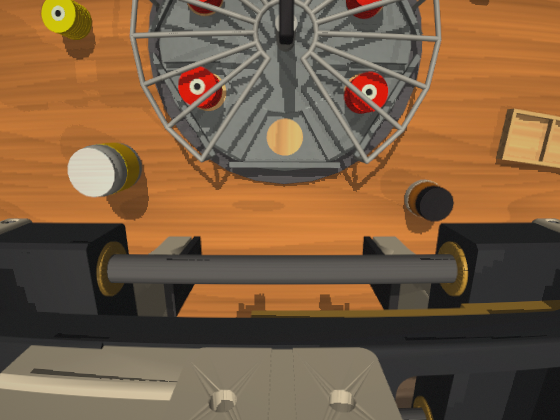

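The wrist view shows the empty pocket's spot at (285,137). The guard gap ends at (203,157) and (368,157), with reds either side at (199,88) and (366,92). The tray corner shows on the right.

Run:
```python
from h import *
f=grab("wrist")
print("spot",unproj(f,[(285,137)],.02),"ends",unproj(f,[(203,157),(368,157)],.068),"hub end of gap wires",unproj(f,[(262,52),(310,52)],.068))
print("handle near end",unproj(f,[(280,42),(295,42)],.095),unproj(f,[(278,3),(293,3)],.125))
plan((.46,-.31,.26,0.0))
```

```text
spot [[0.51510456 0.20452018 0.02      ]] ends [[0.49350688 0.3024383  0.068     ]
 [0.4931223  0.10631115 0.068     ]] hub end of gap wires [[0.60941936 0.23056166 0.068     ]
 [0.60936303 0.1772888  0.068     ]]
handle near end [[0.61291963 0.21045634 0.095     ]
 [0.6129102  0.19510291 0.095     ]] [[0.63934459 0.21207833 0.125     ]
 [0.63933407 0.19831271 0.125     ]]
t 3.73
[[0.0,0.87,0.07],[0.0,0.86,0.07],[0.0,0.87,0.06],[0.0,0.87,0.07],[0.01,0.87,0.07],[-0.0,0.86,0.07],[-0.0,0.87,0.06],[-0.0,0.87,0.07]] [np.float64(-0.001), np.float64(-0.001), np.float64(-0.001), np.float64(-0.001), np.float64(-0.001), np.float64(-0.001), np.float64(-0.001), np.float64(-0.001)]
[[-0.0,0.86,0.07],[-0.0,0.87,0.07],[-0.0,0.87,0.07],[-0.0,0.87,0.06],[-0.0,0.86,0.07],[-0.0,0.87,0.07],[-0.0,0.87,0.07],[-0.01,0.86,0.06]] [np.float64(-0.001), np.float64(-0.001), np.float64(-0.001), np.float64(-0.001), np.float64(-0.001), np.float64(-0.001), np.float64(-0.001), np.float64(-0.001)]
[[0.0,0.87,0.07],[0.0,0.87,0.07],[0.0,0.87,0.07],[0.0,0.86,0.07],[-0.0,0.87,0.06],[-0.0,0.87,0.07],[-0.0,0.86,0.07],[-0.01,0.87,0.07]] [np.float64(-0.001), np.float64(-0.001), np.float64(-0.001), np.float64(-0.001), np.float64(-0.001), np.float64(-0.001), np.float64(-0.001), np.float64(-0.001)]
 -> [ 0.4599 -0.31    0.2599] 0.002
```

>>> {"method": "play_rows", "body": {
  "travel": [
    [0,1,0],
    [0,1,0],
    [0,1,0],
    [0,1,0],
    [0,1,0],
    [0,1,0],
    [0,1,0],
    [0,1,0]
  ],
  "twist": [0,0,0,0,0,0,0,0]
}}

```text
t: 4.72
eef_pos: [0.46, 0.0102, 0.3007]
ee_rot: [-3.141, -0.0, 0.0]
force: [-0.3, 0.9, 0.0]
width: 0.088
gripper_force: 0.0
```

>>> {"method": "play_rows", "body": {
  "travel": [
    [0,1,0],
    [0,1,0],
    [0,1,0],
    [0,1,0],
    [0,1,0],
    [0,1,0],
    [0,1,0],
    [0,1,0]
  ],
  "twist": [0,0,0,0,0,0,0,0]
}}

```text
t: 5.72
eef_pos: [0.4602, -0.1898, 0.3007]
ee_rot: [-3.142, -0.0, -0.0]
force: [-0.0, 0.7, -0.7]
width: 0.0877
gripper_force: 0.0
```

>>> {"method": "play_rows", "body": {
  "travel": [
    [0,1,0],
    [-1,0.5,0],
    [-0.6,0,0],
    [0,0,0]
  ],
  "twist": [0,0,0,0]
}}

```text
t: 6.22
eef_pos: [0.4188, -0.2268, 0.3011]
ee_rot: [-3.142, -0.001, -0.001]
force: [0.5, -0.4, 0.7]
width: 0.0876
gripper_force: 0.0
```

Run:
```python
from h import *
s=arm.get_state(); print(s["t"],s["eef_pos"],s["ee_rot"],np.round(s["q"],2))
f=grab("wrist")
cv2.imwrite("pics/w2.png",f["pixels"][:,:,::-1])
for c in ("red","blue"):
    for ce,a,g,k in reels(f,c,200): print(c,np.round(ce),a,np.round(g,4))
```

```text
6.225 [ 0.41882444 -0.22675286  0.30112514] [-3.14153426e+00 -1.34093274e-03 -7.85323711e-04] [-0.08 -0.01 -0.32 -0.   -1.26  1.65]
red [17. 62.] 865 [0.5734 0.1152]
red [314. 114.] 993 [ 0.5026 -0.27  ]
blue [411. 124.] 1099 [ 0.4912 -0.3991]
```

View pics/w2.png

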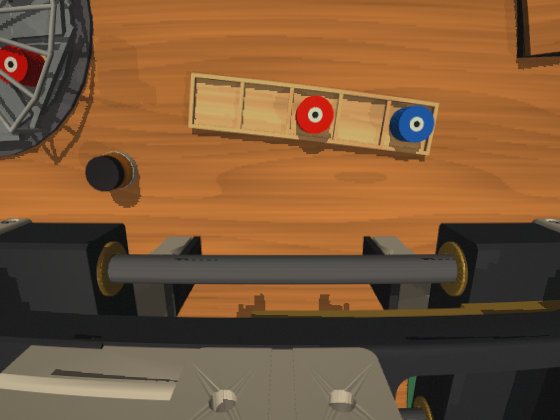

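The tray is fully seen: corners at (192,73), (438,104), (429,154) and (190,126). The blue reel is at (411,124) in the last well and the red at (314,114) in the middle one.

Run:
```python
from h import *
f=grab("wrist")
c=unproj(f,[(192,73),(438,104),(429,154),(190,126)],.013)[:,:2]; print(np.round(c,4),c.mean(0))
a=(c[0]+c[3])/2-(c[1]+c[2])/2; print(np.linalg.norm(a),np.arctan2(a[0],a[1]))
b=(c[0]+c[1])/2-(c[2]+c[3])/2; print(np.linalg.norm(b),np.arctan2(-b[1],b[0]))
b=unproj(f,[(190,100),(241,103),(291,113),(338,118),(386,123),(433,129)],.013)[:,:2];print(np.round(b,4))
```

```text
[[ 0.5569 -0.1113]
 [ 0.5196 -0.4367]
 [ 0.453  -0.4308]
 [ 0.4896 -0.1049]] [ 0.50477431 -0.27094491]
0.3277392945371377 0.1128441772383425
0.06727081171429815 0.09196984995733763
[[ 0.5231 -0.1069]
 [ 0.5186 -0.1742]
 [ 0.5057 -0.24  ]
 [ 0.4995 -0.3024]
 [ 0.4937 -0.3674]
 [ 0.4868 -0.433 ]]
```

>>> {"method": "play_rows", "body": {
  "travel": [
    [0.36,0.86,0.4],
    [0.36,0.86,0.4],
    [0.36,0.86,0.4],
    [0.36,0.86,0.4],
    [0.36,0.86,0.4],
    [0.36,0.86,0.4],
    [0.36,0.86,0.4],
    [0.36,0.86,0.4]
  ],
  "twist": [0,0,0,0,0,0,0,0]
}}

```text
t: 7.32
eef_pos: [0.4928, -0.3996, 0.22]
ee_rot: [3.142, 0.0, 0.0]
force: [0.2, 0.2, -0.7]
width: 0.0875
gripper_force: 0.0
```

>>> {"method": "play_rows", "body": {
  "travel": [
    [0,0,0.4],
    [0,0,0.4],
    [0,0,0.4],
    [0,0,0.4],
    [0,0,0.4],
    [0,0,0.4],
    [0,0,0.4],
    [0,0,0.4]
  ],
  "twist": [1,1,1,1,1,1,1,1]
}}

```text
t: 8.32
eef_pos: [0.4925, -0.3988, 0.14]
ee_rot: [3.142, -0.0, -1.205]
force: [0.7, -0.7, 0.7]
width: 0.0872
gripper_force: 0.0
```

>>> {"method": "play_rows", "body": {
  "travel": [
    [0,0,0],
    [0,0,0],
    [0,0,0],
    [0,0,0],
    [0,0,0]
  ],
  "twist": [1,1,1,0.17,0]
}}

```text
t: 8.95
eef_pos: [0.4921, -0.3991, 0.1405]
ee_rot: [3.142, -0.0, -1.673]
force: [0.4, 0.6, 0.2]
width: 0.0878
gripper_force: 0.0
```

Run:
```python
from h import *
s=arm.get_state(); print(s["t"],s["eef_pos"],s["ee_rot"],np.round(s["q"],2))
f=grab("wrist")
for ce,a,g,k in reels(f,"blue",200): print(np.round(ce),a,np.round(g,4))
plan((.491,-.399,.036,-1.676))
```

```text
8.95 [ 0.49209633 -0.39905231  0.14045781] [ 3.14158816e+00 -2.64807490e-06 -1.67323039e+00] [-0.37  0.37 -0.22  0.   -0.98  0.27]
[281. 213.] 2330 [ 0.4919 -0.3958]
t 9.0
[[0.0,0.01,0.84],[0.0,0.01,0.83],[0.0,0.0,0.84],[0.0,0.01,0.83],[0.0,0.01,0.84]] [np.float64(0.004), np.float64(0.004), np.float64(0.004), np.float64(0.004), np.float64(0.004)]
 -> [ 0.491 -0.399  0.036] -1.676
```

>>> {"method": "play_rows", "body": {
  "travel": [
    [0,0,0.9],
    [0,0,0.9],
    [0,0,0.9],
    [0,0,0.9],
    [0,0,0.57],
    [0,0,0]
  ],
  "twist": [0,0,0,0,0,0]
}}

```text
t: 9.75
eef_pos: [0.4911, -0.399, 0.0353]
ee_rot: [3.14, 0.001, -1.675]
force: [1.4, 0.3, 0.3]
width: 0.0877
gripper_force: 0.0
```

>>> {"method": "play_rows", "body": {
  "travel": [
    [0,0,0],
    [0,0,0],
    [0,0,0],
    [0,0,0],
    [0,0,0]
  ],
  "twist": [0,0,0,0,0],
  "fingers": 0,
  "newtons": 30
}}

```text
t: 10.38
eef_pos: [0.4918, -0.3993, 0.0365]
ee_rot: [-3.141, -0.0, -1.676]
force: [0.2, 0.2, 0.4]
width: 0.0453
gripper_force: 30.0
```

>>> {"method": "play_rows", "body": {
  "travel": [
    [0,0,-0.5],
    [0,0,-0.8],
    [0,0,-0.8],
    [0,0,-0.8],
    [0,0,-0.8],
    [0,0,-0.8],
    [0,0,-0.8],
    [0,0,-0.8]
  ],
  "twist": [0,0,0,-0.8,-1,-1,-1,-1]
}}

```text
t: 11.38
eef_pos: [0.4916, -0.3993, 0.1904]
ee_rot: [-3.141, -0.001, -0.951]
force: [0.2, 0.8, -0.3]
width: 0.0453
gripper_force: 30.0
```

>>> {"method": "play_rows", "body": {
  "travel": [
    [0,0,0],
    [0,0,0],
    [0,0,0],
    [0,0,0],
    [0,0,0],
    [0,0,0],
    [0,0,0]
  ],
  "twist": [-1,-1,-1,-1,-1,-1,-0.37]
}}

```text
t: 12.25
eef_pos: [0.4916, -0.3993, 0.1897]
ee_rot: [3.141, -0.0, 0.002]
force: [-0.4, 0.4, -0.9]
width: 0.0455
gripper_force: 30.0
```

>>> {"method": "play_rows", "body": {
  "travel": [
    [0.04,-1,0],
    [0.04,-1,0],
    [0.04,-1,0],
    [0.04,-1,0],
    [0.04,-1,0],
    [0.04,-1,0],
    [0.04,-1,0],
    [0.04,-1,0]
  ],
  "twist": [0,0,0,0,0,0,0,0]
}}

```text
t: 13.25
eef_pos: [0.4998, -0.1985, 0.1897]
ee_rot: [3.142, -0.001, -0.001]
force: [0.2, 0.0, -0.8]
width: 0.0453
gripper_force: 30.0
```

>>> {"method": "play_rows", "body": {
  "travel": [
    [0.04,-1,0],
    [0.04,-1,0],
    [0.04,-1,0],
    [0.04,-1,0],
    [0.04,-1,0],
    [0.04,-1,0],
    [0.04,-1,0],
    [0.04,-1,0]
  ],
  "twist": [0,0,0,0,0,0,0,0]
}}

```text
t: 14.25
eef_pos: [0.508, 0.0015, 0.1897]
ee_rot: [-3.141, -0.001, -0.001]
force: [-0.1, -0.6, -0.4]
width: 0.0451
gripper_force: 30.0
```

>>> {"method": "play_rows", "body": {
  "travel": [
    [0.04,-1,0],
    [0.04,-1,0],
    [0.04,-1,0],
    [0.04,-1,0],
    [0.04,-1,0],
    [0.04,-1,0],
    [0.04,-1,0],
    [0.04,-1,0]
  ],
  "twist": [0,0,0,0,0,0,0,0]
}}

```text
t: 15.25
eef_pos: [0.5162, 0.2017, 0.1896]
ee_rot: [-3.141, -0.001, -0.001]
force: [0.9, -1.0, -0.5]
width: 0.0452
gripper_force: 30.0
```

```bash
cat > look.py <<'E'
from h import *
a=sys.argv
s=arm.get_state(); print(round(s["t"],2),np.round(s["eef_pos"],4),np.round(s["ee_rot"],3),"w",round(s["width"],4),s["gripper_force"],"q6",round(s["q"][5],2))
f=grab(a[1])
for c in ("red","blue","green"):
    for ce,ar,g,k in reels(f,c,200 if a[1]=="wrist" else 60): print(c,np.round(ce),ar,"tray",np.round(g,4),"car",np.round(k,4))
if len(a)>2: cv2.imwrite("pics/"+a[2],f["pixels"][:,:,::-1])
E
python3 look.py wrist w3.png
```

```text
15.25 [0.5162 0.2017 0.1896] [-3.141e+00 -1.000e-03 -1.000e-03] w 0.0452 29.999426901340485 q6 0.84
red [165.  12.] 1297 tray [0.6842 0.3092] car [0.6792 0.3039]
red [389.  14.] 1332 tray [0.6822 0.0993] car [0.6772 0.1043]
red [159. 131.] 1536 tray [0.5759 0.3158] car [0.5762 0.3101]
red [395. 135.] 1266 tray [0.5705 0.0959] car [0.571  0.1011]
red [181. 151.] 302 tray [0.5619 0.3015] car [0.5628 0.2966]
red [373. 156.] 577 tray [0.5579 0.1079] car [0.559  0.1125]
blue [282. 236.] 2764 tray [0.4764 0.2007] car [0.4815 0.2007]
blue [282. 297.] 1750 tray [0.4029 0.2007] car [0.4117 0.2007]
```

View pics/w3.png

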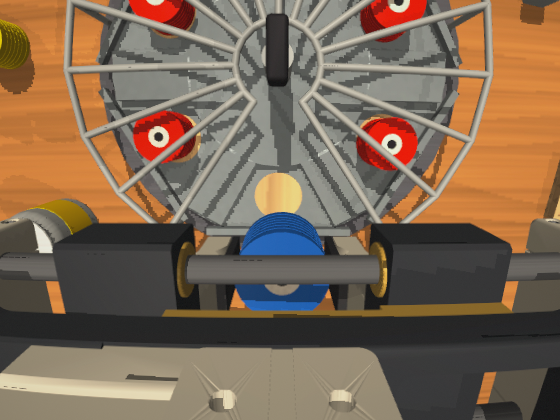

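The blue reel is held, and the pocket spot is at (279,195) right ahead of it. The handle bar spans (277,15) to (277,85) and is aligned with the gap.

Run:
```python
from h import *
f=grab("wrist")
print(unproj(f,[(279,195)],.02),unproj(f,[(277,17),(277,82),(268,50),(287,50)],.124),unproj(f,[(122,190),(440,190)],.068))
```

```text
[[0.51711216 0.2062289  0.02      ]] [[0.64798789 0.20637913 0.124     ]
 [0.61039445 0.20645495 0.124     ]
 [0.62913534 0.2118982  0.124     ]
 [0.62912947 0.20032265 0.124     ]] [[0.53168768 0.34167926 0.068     ]
 [0.53182147 0.06661383 0.068     ]]
```

>>> {"method": "play_rows", "body": {
  "travel": [
    [0,-0.15,0.8],
    [0,0,0.9],
    [0,0,0.9],
    [0,0,0.9],
    [0,0,0.9],
    [0,0,0.7],
    [0,0,0.36],
    [0,0,0]
  ],
  "twist": [0,0,0,0,0,0,0,0]
}}

```text
t: 16.35
eef_pos: [0.5163, 0.2044, 0.0523]
ee_rot: [3.141, 0.0, -0.001]
force: [-0.2, 1.1, -0.2]
width: 0.0459
gripper_force: 30.0
```

>>> {"method": "play_rows", "body": {
  "travel": [
    [0,0,0],
    [0,0,0],
    [0,0,0]
  ],
  "twist": [0,0,0],
  "fingers": 0.75
}}

```text
t: 16.73
eef_pos: [0.5163, 0.2045, 0.0527]
ee_rot: [-3.141, -0.001, -0.001]
force: [-0.3, -0.3, -0.3]
width: 0.0646
gripper_force: 0.0
```

>>> {"method": "play_rows", "body": {
  "travel": [
    [0,0,-0.8],
    [0,0,-1],
    [0,0,-1],
    [0,0,-1],
    [0,0,-1],
    [0.58,0,-0.6],
    [1,0,0],
    [1,0,0]
  ],
  "twist": [0,0,0,0,0,0,0,0]
}}

```text
t: 17.73
eef_pos: [0.5813, 0.2045, 0.188]
ee_rot: [-3.141, -0.001, -0.0]
force: [0.2, -0.9, 0.6]
width: 0.0654
gripper_force: 0.0
```

>>> {"method": "play_rows", "body": {
  "travel": [
    [1,0,0],
    [1,0,0],
    [0,0,0.9],
    [0,0,0.9],
    [0,0,0.6],
    [0,0,0]
  ],
  "twist": [0,0,0,0,0,0]
}}

```text
t: 18.48
eef_pos: [0.6301, 0.204, 0.1262]
ee_rot: [3.14, 0.002, -0.001]
force: [-0.2, 0.2, 0.4]
width: 0.0656
gripper_force: 0.0
```

```bash
python3 look.py top
```

```text
18.48 [0.6301 0.204  0.1262] [ 3.14e+00  2.00e-03 -1.00e-03] w 0.0656 0.0 q6 0.96
red [272. 191.] 67 tray [0.688  0.1008] car [0.6846 0.1   ]
red [196. 233.] 166 tray [0.5751 0.3114] car [0.5728 0.3083]
red [270. 232.] 162 tray [0.5689 0.1061] car [0.5667 0.1052]
red [409. 254.] 226 tray [ 0.4983 -0.2716] car [ 0.4969 -0.2684]
blue [234. 255.] 141 tray [0.5114 0.2054] car [0.5099 0.2035]
blue [ 12. 403.] 395 tray [0.1261 0.8087] car [0.1287 0.8003]
green [238. 171.] 61 tray [0.7473 0.1939] car [0.7432 0.1921]
```

>>> {"method": "play_rows", "body": {
  "travel": [
    [0,-0.05,0.4],
    [0,0,0],
    [0,0,0],
    [0,0,0],
    [0,0,0],
    [0,0,0],
    [0,0,0]
  ],
  "twist": [0,0,0,0,0,0,0],
  "fingers": 0,
  "newtons": 20
}}

```text
t: 19.4
eef_pos: [0.6307, 0.2049, 0.1175]
ee_rot: [3.141, 0.0, -0.001]
force: [1.2, -4.9, 1.4]
width: 0.0194
gripper_force: 20.0
```

>>> {"method": "play_rows", "body": {
  "travel": [
    [0,0,0],
    [0,0,0],
    [0,0,0],
    [0,0,0],
    [0,0,0],
    [0,0,0],
    [0,0,0],
    [0,0,0]
  ],
  "twist": [0.6,1,1,1,1,1,0.9,0.48]
}}

```text
t: 20.4
eef_pos: [0.631, 0.2054, 0.1175]
ee_rot: [-3.141, -0.0, -1.051]
force: [0.6, -3.1, 1.3]
width: 0.0189
gripper_force: 20.0
```

>>> {"method": "play_rows", "body": {
  "travel": [
    [0,0,0],
    [0,0,0],
    [0,0,0],
    [0,0,0]
  ],
  "twist": [0,0,0,0]
}}

```text
t: 20.9
eef_pos: [0.6309, 0.2054, 0.1175]
ee_rot: [-3.141, -0.0, -1.047]
force: [1.7, -3.5, 1.6]
width: 0.0191
gripper_force: 20.0
```

>>> {"method": "play_rows", "body": {
  "travel": [
    [0,0,0],
    [0,0,0],
    [0,0,-1],
    [0,0,-1],
    [0,0,-1],
    [0,0,0],
    [0,0,0],
    [0,0,0]
  ],
  "twist": [0,0,0,-0.98,-1,-1,-1,-1],
  "fingers": 0.75
}}

```text
t: 21.9
eef_pos: [0.6303, 0.2063, 0.1921]
ee_rot: [-3.141, 0.001, -0.295]
force: [-0.2, -0.6, -0.7]
width: 0.0657
gripper_force: 0.0
```

>>> {"method": "play_rows", "body": {
  "travel": [
    [0,0,0],
    [0,0,0],
    [-1,0,0],
    [-1,0,0],
    [-1,0,0],
    [-1,0,0],
    [-0.58,0,0],
    [0,0,0]
  ],
  "twist": [-1,-1,0,0,0,0,0,0]
}}

```text
t: 22.9
eef_pos: [0.5156, 0.2061, 0.1927]
ee_rot: [-3.141, -0.0, 0.0]
force: [0.0, -0.9, 0.5]
width: 0.0657
gripper_force: 0.0
```

```bash
python3 look.py wrist w4.png; python3 look.py top
```

```text
22.9 [0.5156 0.2061 0.1927] [-3.141 -0.     0.   ] w 0.0657 0.0 q6 0.84
red [173.  11.] 1178 tray [0.6847 0.308 ] car [0.6796 0.303 ]
red [394. 131.] 1198 tray [0.5732 0.1002] car [0.5736 0.1053]
red [372. 152.] 646 tray [0.5615 0.1118] car [0.5624 0.1163]
red [276. 200.] 1843 tray [0.51   0.2107] car [0.5134 0.2105]
blue [164. 131.] 1368 tray [0.5741 0.3151] car [0.5744 0.3097]
blue [186. 152.] 359 tray [0.5604 0.3026] car [0.5614 0.2979]
green [398.  14.] 1327 tray [0.6834 0.0955] car [0.6784 0.1009]
22.95 [0.5163 0.2062 0.1927] [-3.141e+00 -1.000e-03  0.000e+00] w 0.0662 0.0 q6 0.84
red [235. 170.] 192 tray [0.7476 0.2009] car [0.7435 0.199 ]
red [270. 231.] 137 tray [0.5704 0.1088] car [0.5682 0.1079]
red [410. 254.] 231 tray [ 0.4996 -0.2717] car [ 0.4982 -0.2685]
red [232. 260.] 64 tray [0.498  0.2124] car [0.4966 0.2104]
blue [ 11. 404.] 397 tray [0.1261 0.8101] car [0.1287 0.8017]
green [271. 191.] 69 tray [0.6881 0.1022] car [0.6846 0.1014]
```

View pics/w4.png

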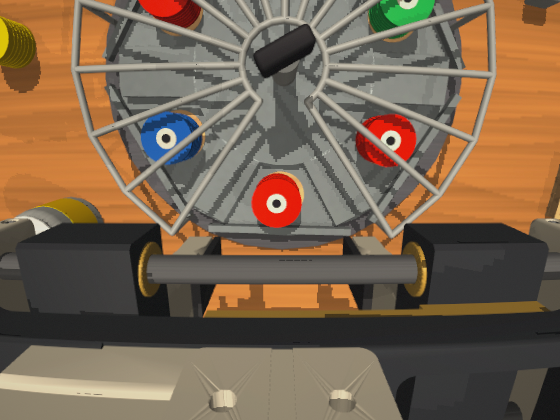

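The red reel now stands at the gap, disc at (276,203). Blue is in its pocket at (164,138), and the handle has turned 60°.

Run:
```python
from h import *
f=grab("wrist"); p=unproj(f,[(276.5,203)],.056)[0];print(p)
plan((p[0],p[1],.052,0))
```

```text
[0.51621693 0.21011978 0.056     ]
t 23.05
[[-0.0,-0.02,0.8],[-0.01,-0.03,0.8],[0.0,-0.02,0.81],[-0.0,-0.02,0.8],[-0.01,-0.03,0.8],[0.0,-0.02,0.8],[-0.0,-0.03,0.8]] [np.float64(-0.001), np.float64(-0.001), np.float64(-0.001), np.float64(-0.001), np.float64(-0.001), np.float64(-0.001), np.float64(-0.001)]
 -> [0.5163 0.2102 0.0521] 0.0
```

>>> {"method": "play_rows", "body": {
  "travel": [
    [0,-0.08,0.8],
    [0,-0.08,0.9],
    [0,0,0.9],
    [0,0,0.9],
    [0,0,0.9],
    [0,0,0.8],
    [0,0,0.42],
    [0,0,0]
  ],
  "twist": [0,0,0,0,0,0,0,0],
  "fingers": 0.85
}}

```text
t: 24.05
eef_pos: [0.5162, 0.2094, 0.051]
ee_rot: [3.14, 0.001, -0.001]
force: [0.6, -0.5, 0.8]
width: 0.0746
gripper_force: 0.0
```

>>> {"method": "play_rows", "body": {
  "travel": [
    [0,0,0],
    [0,0,0],
    [0,0,0],
    [0,0,0]
  ],
  "twist": [0,0,0,0],
  "fingers": 0,
  "newtons": 30
}}

```text
t: 24.55
eef_pos: [0.5164, 0.2099, 0.0523]
ee_rot: [-3.141, -0.001, -0.001]
force: [-0.7, -0.2, 3.1]
width: 0.0456
gripper_force: 30.0
```

>>> {"method": "play_rows", "body": {
  "travel": [
    [0,0,-0.5],
    [0,0,-0.9],
    [0,0,-0.9],
    [0,0,-0.9],
    [0,0,-0.9],
    [0,0,-0.9],
    [0,0,-0.6],
    [0,0.5,0]
  ],
  "twist": [0,0,0,0,0,0,0,0]
}}

```text
t: 25.55
eef_pos: [0.5166, 0.1976, 0.193]
ee_rot: [-3.14, -0.002, 0.0]
force: [0.5, 0.8, -0.8]
width: 0.0456
gripper_force: 30.0
```

>>> {"method": "play_rows", "body": {
  "travel": [
    [0,1,0],
    [0,1,0],
    [0,1,0],
    [0,1,0],
    [0,1,0],
    [0,1,0],
    [0,1,0],
    [0,1,0]
  ],
  "twist": [0,0,0,0,0,0,0,0]
}}

```text
t: 26.55
eef_pos: [0.5147, -0.0052, 0.1907]
ee_rot: [3.141, 0.002, -0.002]
force: [-0.4, -0.3, -0.7]
width: 0.0453
gripper_force: 30.0
```

>>> {"method": "play_rows", "body": {
  "travel": [
    [0,1,0],
    [0,1,0],
    [0,1,0],
    [0,1,0],
    [0,1,0],
    [0,0.5,0]
  ],
  "twist": [0,0,0,0,0,0]
}}

```text
t: 27.3
eef_pos: [0.5144, -0.1424, 0.1908]
ee_rot: [3.142, 0.002, -0.003]
force: [0.0, 0.7, -0.9]
width: 0.0456
gripper_force: 30.0
```

>>> {"method": "play_rows", "body": {
  "travel": [
    [0,0,0.4],
    [0,0,0.4],
    [0,0,0.4],
    [0,0,0.4],
    [0,0,0.4],
    [0,0,0.4],
    [0,0,0.4],
    [0,0,0.4]
  ],
  "twist": [1,1,1,1,1,1,1,1]
}}

```text
t: 28.3
eef_pos: [0.515, -0.1408, 0.1109]
ee_rot: [3.14, 0.0, -1.206]
force: [-0.4, 0.2, -0.2]
width: 0.0453
gripper_force: 30.0
```

>>> {"method": "play_rows", "body": {
  "travel": [
    [0,0,0],
    [0,0,0],
    [0,0,0],
    [0,0,0],
    [0,0,0]
  ],
  "twist": [1,1,1,0.17,0]
}}

```text
t: 28.92
eef_pos: [0.5155, -0.1405, 0.1116]
ee_rot: [3.141, -0.0, -1.674]
force: [-0.0, -0.2, 0.2]
width: 0.0451
gripper_force: 30.0
```

```bash
python3 look.py wrist w5.png; python3 -c "
from h import *
plan((.5166,-.1413,.038,-1.676))"
```

```text
28.93 [ 0.5155 -0.1405  0.1116] [ 3.141 -0.    -1.674] w 0.0451 30.0 q6 -0.2
red [281.  35.] 3877 tray [ 0.502  -0.2667] car [ 0.5024 -0.2627]
red [282. 235.] 3143 tray [ 0.5157 -0.1304] car [ 0.5152 -0.1353]
red [282. 296.] 1857 tray [ 0.5215 -0.074 ] car [ 0.5206 -0.0827]
t 28.98
[[0.01,-0.01,0.74],[0.0,-0.01,0.73],[0.01,-0.01,0.74],[0.01,-0.01,0.74]] [np.float64(0.003), np.float64(0.003), np.float64(0.003), np.float64(0.003)]
 -> [ 0.5166 -0.1413  0.0379] -1.676
```

View pics/w5.png

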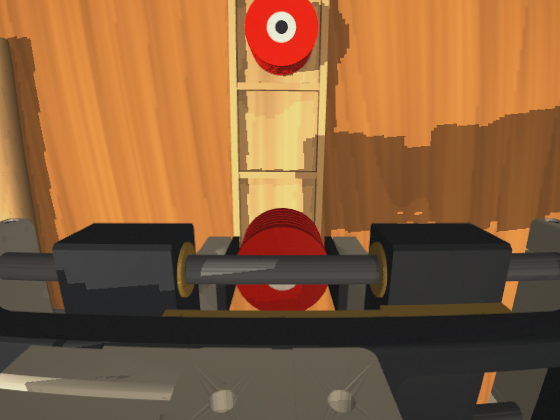

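The reel is held over the end well. The tray is centred on column 280, with the dividers at rows 86 and 175.

Run:
```python
from h import *
f=grab("wrist"); p=unproj(f,[(235,86),(322,86),(235,174),(325,174),(281,86),(280,174)],.014)[:,:2];print(np.round(p,4))
u=np.array([.105,.9945]); print(p[4]+u*.0975,p[5]+u*.0325)
```

```text
[[ 0.5385 -0.2401]
 [ 0.4762 -0.2336]
 [ 0.547  -0.1768]
 [ 0.4788 -0.1697]
 [ 0.5056 -0.2366]
 [ 0.5129 -0.1732]]
[ 0.5158167 -0.1395929] [ 0.51631745 -0.14090051]
```

>>> {"method": "play_rows", "body": {
  "travel": [
    [0,0,0.8],
    [0,0,0.8],
    [0,0,0.8],
    [0,0,0.54],
    [0,0,0]
  ],
  "twist": [0,0,0,0,0]
}}

```text
t: 29.65
eef_pos: [0.5156, -0.1404, 0.0377]
ee_rot: [3.14, -0.0, -1.675]
force: [0.8, 0.2, -0.8]
width: 0.0455
gripper_force: 30.0
```

>>> {"method": "play_rows", "body": {
  "travel": [
    [0,0,0],
    [0,0,0],
    [0,0,0],
    [0,0,-0.7],
    [0,0,-1],
    [0,0,-1],
    [0,0,-1],
    [0,0,-1]
  ],
  "twist": [0,0,0,0,0,0,-0.17,-1],
  "fingers": 0.75
}}

```text
t: 30.65
eef_pos: [0.5158, -0.1403, 0.1569]
ee_rot: [-3.141, 0.0, -1.498]
force: [0.0, -0.5, -0.1]
width: 0.0657
gripper_force: 0.0
```

>>> {"method": "play_rows", "body": {
  "travel": [
    [0,0,-1],
    [0,0,-0.4],
    [0,0,0],
    [0,0,0],
    [0,0,0],
    [0,0,0],
    [0,0,0],
    [0,0,0]
  ],
  "twist": [-1,-1,-1,-1,-1,-1,-1,-1]
}}

```text
t: 31.65
eef_pos: [0.5158, -0.1403, 0.1911]
ee_rot: [-3.141, -0.0, -0.296]
force: [-0.3, 0.2, -0.1]
width: 0.0656
gripper_force: 0.0
```

>>> {"method": "play_rows", "body": {
  "travel": [
    [0,0,0],
    [0,0,0],
    [0,0,0]
  ],
  "twist": [-1,-1,0]
}}

```text
t: 32.02
eef_pos: [0.5158, -0.1403, 0.191]
ee_rot: [-3.142, -0.0, -0.002]
force: [-0.0, -0.6, -0.2]
width: 0.0655
gripper_force: 0.0
```

```bash
python3 look.py top;python3 look.py side; python3 -c "
from h import *
plan((.6305,.2055,.19,0))"
```

```text
32.02 [ 0.5158 -0.1403  0.191 ] [-3.142e+00 -0.000e+00 -2.000e-03] w 0.0655 0.0 q6 1.47
red [235. 170.] 185 tray [0.7476 0.2009] car [0.7435 0.199 ]
red [198. 190.] 169 tray [0.6992 0.3067] car [0.6956 0.3037]
red [409. 258.] 121 tray [ 0.4889 -0.2696] car [ 0.4876 -0.2664]
blue [193. 231.] 74 tray [0.5765 0.3142] car [0.5743 0.3111]
blue [ 12. 403.] 390 tray [0.1261 0.8101] car [0.1287 0.8017]
green [272. 191.] 66 tray [0.6895 0.1022] car [0.686  0.1014]
32.08 [ 0.5158 -0.1403  0.1909] [-3.142 -0.    -0.004] w 0.066 0.0 q6 1.47
red [107.  80.] 333 tray [0.0903 0.7671] car [0.0973 0.7413]
red [303. 149.] 149 tray [0.7021 0.3259] car [0.6988 0.3076]
red [328. 175.] 153 tray [0.7521 0.2127] car [0.7479 0.1963]
red [268. 199.] 64 tray [0.582  0.1391] car [0.5807 0.1239]
red [249. 289.] 431 tray [ 0.5143 -0.139 ] car [ 0.5141 -0.1496]
red [247. 343.] 488 tray [ 0.5016 -0.2675] car [ 0.5017 -0.2758]
blue [119.  58.] 163 tray [0.1119 0.8804] car [0.1185 0.8527]
t 32.12
[[0.28,-0.87,0.0],[0.29,-0.86,0.0],[0.28,-0.87,0.01],[0.28,-0.86,-0.0],[0.29,-0.87,0.0],[0.28,-0.86,0.0],[0.29,-0.87,0.01],[0.28,-0.86,-0.0]] [np.float64(-0.002), np.float64(-0.002), np.float64(-0.002), np.float64(-0.002), np.float64(-0.002), np.float64(-0.002), np.float64(-0.002), np.float64(-0.002)]
[[0.29,-0.87,0.0],[0.28,-0.86,0.0],[0.29,-0.87,0.01],[0.28,-0.86,-0.0],[0.29,-0.87,0.0],[0.28,-0.86,0.0],[0.29,-0.87,0.01],[0.29,-0.86,-0.0]] [np.float64(-0.002), np.float64(-0.002), np.float64(-0.002), np.float64(-0.002), np.float64(-0.002), np.float64(-0.002), np.float64(-0.002), np.float64(-0.002)]
 -> [0.6305 0.2054 0.19  ] 0.001
```

>>> {"method": "play_rows", "body": {
  "travel": [
    [0.33,-0.99,0],
    [0.33,-0.99,0],
    [0.33,-0.99,0],
    [0.33,-0.99,0],
    [0.33,-0.99,0],
    [0.33,-0.99,0],
    [0.33,-0.99,0],
    [0.33,-0.99,0]
  ],
  "twist": [0,0,0,0,0,0,0,0]
}}

```text
t: 33.12
eef_pos: [0.5824, 0.0589, 0.1909]
ee_rot: [3.142, -0.0, -0.002]
force: [0.3, 0.3, -1.3]
width: 0.0657
gripper_force: 0.0
```

>>> {"method": "play_rows", "body": {
  "travel": [
    [0.33,-0.99,0],
    [0.33,-0.99,0],
    [0.33,-0.99,0],
    [0.33,-0.99,0],
    [0.33,-0.99,0],
    [0.31,-0.97,0],
    [0,0,0]
  ],
  "twist": [0,0,0,0,0,0,0]
}}

```text
t: 34.0
eef_pos: [0.6317, 0.2078, 0.1903]
ee_rot: [3.141, 0.0, 0.001]
force: [0.2, 0.7, 0.2]
width: 0.0655
gripper_force: 0.0
```

>>> {"method": "play_rows", "body": {
  "travel": [
    [0,0,0],
    [0,0,0],
    [0,0,0],
    [0,0,0.8],
    [0,0,0.8],
    [0,0,0.8],
    [0,0,0.56],
    [0,0,0]
  ],
  "twist": [-1,-1,-1,-0.49,0,0,0,0]
}}

```text
t: 35.0
eef_pos: [0.6306, 0.2052, 0.1157]
ee_rot: [3.142, 0.002, 0.522]
force: [-0.5, 0.1, -1.0]
width: 0.0659
gripper_force: 0.0
```

>>> {"method": "play_rows", "body": {
  "travel": [
    [0,0,0],
    [0,0,0],
    [0,0,0],
    [0,0,0],
    [0,0,0]
  ],
  "twist": [0,0,0,0,0],
  "fingers": 0,
  "newtons": 15
}}

```text
t: 35.62
eef_pos: [0.6318, 0.2051, 0.1175]
ee_rot: [3.141, -0.001, 0.523]
force: [3.1, -4.9, 2.5]
width: 0.0399
gripper_force: 15.0
```

>>> {"method": "play_rows", "body": {
  "travel": [
    [0,0,0],
    [0,0,0],
    [0,0,0],
    [0,0,0],
    [0,0,0],
    [0,0,0],
    [0,0,0],
    [0,0,0]
  ],
  "twist": [0.6,1,1,1,1,1,0.9,0.48]
}}

```text
t: 36.62
eef_pos: [0.6321, 0.2043, 0.1175]
ee_rot: [3.141, -0.002, -0.528]
force: [5.0, -9.1, 0.8]
width: 0.0399
gripper_force: 15.0
```

>>> {"method": "play_rows", "body": {
  "travel": [
    [0,0,0],
    [0,0,0],
    [0,0,0]
  ],
  "twist": [0,0,0]
}}

```text
t: 37.0
eef_pos: [0.6321, 0.2043, 0.1175]
ee_rot: [3.141, -0.002, -0.525]
force: [5.2, -7.3, 0.8]
width: 0.0399
gripper_force: 15.0
```

>>> {"method": "play_rows", "body": {
  "travel": [
    [0,0,0],
    [0,0,0],
    [0,0,-1],
    [0,0,-1],
    [0,0,-1],
    [0,0,0],
    [0,0,0],
    [0,0,0]
  ],
  "twist": [0,0,0,-0.49,-1,-1,-1,0],
  "fingers": 0.75
}}

```text
t: 38.0
eef_pos: [0.6309, 0.206, 0.1918]
ee_rot: [-3.141, 0.0, -0.001]
force: [0.2, -0.0, 1.1]
width: 0.0658
gripper_force: 0.0
```

>>> {"method": "play_rows", "body": {
  "travel": [
    [-1,0,0],
    [-1,0,0],
    [-1,0,0],
    [-1,0,0],
    [-0.58,0,0],
    [0,0,0]
  ],
  "twist": [0,0,0,0,0,0]
}}

```text
t: 38.75
eef_pos: [0.5162, 0.2059, 0.1922]
ee_rot: [-3.141, -0.0, -0.002]
force: [0.2, 0.4, -0.0]
width: 0.0654
gripper_force: 0.0
```

```bash
cat > disc.py <<'E'
from h import *
# pale disc (z .056) of the red reel nearest the gap point
f=grab("wrist"); px=f["pixels"].astype(int); s=f["state"]
g=proj(f,[[.5155,.2055,.056]])[0]; b=sorted(blobs(f,"red",200),key=lambda b:np.hypot(*(b[0]-g)))[0]
x,y,w,h,_=b[1]; sub=px[y:y+h,x:x+w]; m=((sub.min(2)>150)*255).astype(np.uint8)
n,l,st,ce=cv2.connectedComponentsWithStats(m); i=1+np.argmax(st[1:,4]); c=ce[i]+[x,y]
print("t",s["t"],"tcp",np.round(s["eef_pos"],4),"yaw",round(s["ee_rot"][2],3),"disc px",np.round(c),st[i,4],"pos",np.round(unproj(f,[c],.056)[0],4))
E
python3 look.py wrist w6.png; python3 disc.py
```

```text
38.75 [0.5162 0.2059 0.1922] [-3.141e+00 -0.000e+00 -2.000e-03] w 0.0654 0.0 q6 0.84
red [397.  14.] 1369 tray [0.6832 0.0956] car [0.6782 0.1009]
red [281. 196.] 1823 tray [0.5148 0.2059] car [0.518  0.2059]
blue [168.  12.] 1222 tray [0.6851 0.3129] car [0.68   0.3077]
green [398. 133.] 1408 tray [0.5737 0.0945] car [0.5741 0.0999]
green [376. 152.] 265 tray [0.5605 0.109 ] car [0.5615 0.1137]
t 38.8 tcp [0.5168 0.206  0.1922] yaw -0.001 disc px [281. 199.] 224 pos [0.5201 0.2062 0.056 ]
```

View pics/w6.png

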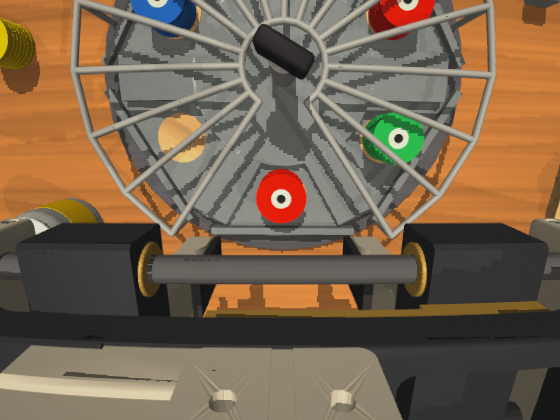

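The second red is at the gap, with its disc at (281,199). Green is at (398,138), the pocket I emptied at (182,138), and blue is behind.

>>> {"method": "play_rows", "body": {
  "travel": [
    [0.12,0,0.8],
    [0,0,0.9],
    [0,0,0.9],
    [0,0,0.9],
    [0,0,0.9],
    [0,0,0.8],
    [0,0,0.4],
    [0,0,0]
  ],
  "twist": [0,0,0,0,0,0,0,0],
  "fingers": 0.85
}}

```text
t: 39.85
eef_pos: [0.5198, 0.2054, 0.0511]
ee_rot: [3.141, 0.001, -0.001]
force: [-0.1, 0.1, 0.7]
width: 0.0745
gripper_force: 0.0
```

>>> {"method": "play_rows", "body": {
  "travel": [
    [0,0,0],
    [0,0,0],
    [0,0,0],
    [0,0,0]
  ],
  "twist": [0,0,0,0],
  "fingers": 0,
  "newtons": 30
}}

```text
t: 40.35
eef_pos: [0.5199, 0.2059, 0.0523]
ee_rot: [-3.141, -0.001, -0.001]
force: [-0.9, -0.1, 3.3]
width: 0.0455
gripper_force: 30.0
```

>>> {"method": "play_rows", "body": {
  "travel": [
    [0,0,-0.5],
    [0,0,-0.9],
    [0,0,-0.9],
    [0,0,-0.9],
    [0,0,-0.9],
    [0,0,-0.9],
    [0,0,-0.6],
    [0,0.45,0]
  ],
  "twist": [0,0,0,0,0,0,0,0]
}}

```text
t: 41.35
eef_pos: [0.5201, 0.1948, 0.1931]
ee_rot: [-3.14, -0.002, 0.0]
force: [0.2, 0.1, -0.5]
width: 0.0453
gripper_force: 30.0
```

>>> {"method": "play_rows", "body": {
  "travel": [
    [0,1,0],
    [0,1,0],
    [0,1,0],
    [0,1,0],
    [0,1,0],
    [0,1,0],
    [0,1,0],
    [0,1,0]
  ],
  "twist": [0,0,0,0,0,0,0,0]
}}

```text
t: 42.35
eef_pos: [0.5182, -0.0079, 0.1907]
ee_rot: [3.141, 0.002, -0.002]
force: [0.0, 0.4, -0.9]
width: 0.0452
gripper_force: 30.0
```

>>> {"method": "play_rows", "body": {
  "travel": [
    [-0.06,1,0],
    [-0.06,1,0],
    [-0.06,1,0],
    [-0.06,1,0],
    [-0.06,1,0],
    [-0.06,1,0],
    [-0.06,1,0],
    [0,1,0]
  ],
  "twist": [0,0,0,0,0,0,0,0]
}}

```text
t: 43.35
eef_pos: [0.507, -0.2074, 0.1907]
ee_rot: [-3.141, 0.002, -0.002]
force: [-0.0, -0.3, -0.6]
width: 0.0456
gripper_force: 30.0
```

>>> {"method": "play_rows", "body": {
  "travel": [
    [0,0,0.4],
    [0,0,0.4],
    [0,0,0.4],
    [0,0,0.4],
    [0,0,0.4],
    [0,0,0.4],
    [0,0,0.4],
    [0,0,0.4]
  ],
  "twist": [1,1,1,1,1,1,1,1]
}}

```text
t: 44.35
eef_pos: [0.507, -0.2066, 0.1105]
ee_rot: [3.14, 0.001, -1.207]
force: [0.3, -0.5, -1.2]
width: 0.0454
gripper_force: 30.0
```

>>> {"method": "play_rows", "body": {
  "travel": [
    [0,0,0],
    [0,0,0],
    [0,0,0],
    [0,0,0],
    [0,0,0]
  ],
  "twist": [1,1,1,0.17,0]
}}

```text
t: 44.98
eef_pos: [0.508, -0.2061, 0.1114]
ee_rot: [3.141, 0.0, -1.674]
force: [-0.4, 0.3, -0.8]
width: 0.0454
gripper_force: 30.0
```

```bash
python3 look.py wrist; python3 -c "
from h import *
plan((.5092,-.2052,.038,-1.676))"
```

```text
44.98 [ 0.508  -0.2061  0.1114] [ 3.141  0.    -1.674] w 0.0454 29.999920427799225 q6 -0.08
red [280. 134.] 3278 tray [ 0.5017 -0.2682] car [ 0.5016 -0.2684]
red [282. 233.] 3358 tray [ 0.508  -0.1968] car [ 0.5075 -0.2017]
red [282. 296.] 1903 tray [ 0.5135 -0.1396] car [ 0.5127 -0.1484]
t 45.02
[[-0.01,-0.01,0.74],[-0.01,-0.01,0.73],[-0.01,-0.0,0.74],[-0.0,-0.01,0.73]] [np.float64(0.003), np.float64(0.003), np.float64(0.003), np.float64(0.003)]
 -> [ 0.5091 -0.2053  0.038 ] -1.676
```

>>> {"method": "play_rows", "body": {
  "travel": [
    [-0.03,-0.02,0.8],
    [0,0,0.8],
    [0,0,0.8],
    [0,0,0.54],
    [0,0,0]
  ],
  "twist": [0,0,0,0,0]
}}

```text
t: 45.65
eef_pos: [0.509, -0.205, 0.0376]
ee_rot: [3.14, -0.0, -1.675]
force: [-0.3, 0.7, -1.6]
width: 0.0452
gripper_force: 30.0
```

>>> {"method": "play_rows", "body": {
  "travel": [
    [0,0,0],
    [0,0,0],
    [0,0,0],
    [0,0,-0.7],
    [0,0,-1],
    [0,0,-1],
    [0,0,-1],
    [0,0,-1]
  ],
  "twist": [0,0,0,0,0,0,-0.17,-1],
  "fingers": 0.75
}}

```text
t: 46.65
eef_pos: [0.5093, -0.2049, 0.1569]
ee_rot: [-3.141, -0.0, -1.498]
force: [0.7, -0.1, -1.1]
width: 0.0656
gripper_force: 0.0
```

>>> {"method": "play_rows", "body": {
  "travel": [
    [0,0,-1],
    [0,0,-0.4],
    [0,0,0],
    [0,0,0],
    [0,0,0],
    [0,0,0],
    [0,0,0],
    [0,0,0]
  ],
  "twist": [-1,-1,-1,-1,-1,-1,-1,-1]
}}

```text
t: 47.65
eef_pos: [0.5093, -0.2048, 0.1911]
ee_rot: [-3.141, -0.0, -0.296]
force: [-0.2, 0.1, -0.2]
width: 0.0657
gripper_force: 0.0
```

>>> {"method": "play_rows", "body": {
  "travel": [
    [0,0,0],
    [0,0,0],
    [0,0,0]
  ],
  "twist": [-1,-1,0]
}}

```text
t: 48.02
eef_pos: [0.5094, -0.2049, 0.191]
ee_rot: [3.142, -0.0, -0.002]
force: [-0.3, -0.8, -0.0]
width: 0.0659
gripper_force: 0.0
```

```bash
python3 look.py side; python3 look.py top
```

```text
48.02 [ 0.5094 -0.2049  0.191 ] [ 3.142e+00 -0.000e+00 -2.000e-03] w 0.0659 0.0 q6 1.59
red [107.  80.] 313 tray [0.0869 0.7674] car [0.0939 0.7416]
red [332. 176.] 105 tray [0.7593 0.2141] car [0.755  0.1976]
red [312. 199.] 157 tray [0.6944 0.1263] car [0.6911 0.1113]
red [247. 324.] 1141 tray [ 0.5055 -0.2238] car [ 0.5054 -0.233 ]
blue [119.  59.] 169 tray [0.1123 0.8768] car [0.1189 0.8491]
48.08 [ 0.5094 -0.2049  0.191 ] [-3.142 -0.    -0.004] w 0.0655 0.0 q6 1.59
red [235. 170.] 186 tray [0.7476 0.2009] car [0.7435 0.199 ]
red [271. 190.] 103 tray [0.6895 0.1022] car [0.686  0.1014]
red [357. 254.] 68 tray [ 0.5015 -0.1296] car [ 0.5    -0.1279]
red [409. 258.] 109 tray [ 0.4848 -0.2707] car [ 0.4835 -0.2675]
blue [195. 193.] 77 tray [0.6922 0.3109] car [0.6887 0.3078]
blue [ 11. 404.] 397 tray [0.1261 0.8101] car [0.1287 0.8017]
green [272. 230.] 80 tray [0.5744 0.1046] car [0.5722 0.1037]
```

>>> {"method": "play_rows", "body": {
  "travel": [
    [0.29,-0.97,0],
    [0.29,-0.97,0],
    [0.29,-0.97,0],
    [0.29,-0.97,0],
    [0.29,-0.97,0],
    [0.29,-0.97,0],
    [0.29,-0.97,0],
    [0.29,-0.97,0]
  ],
  "twist": [0,0,0,0,0,0,0,0]
}}

```text
t: 49.12
eef_pos: [0.5678, -0.0101, 0.1909]
ee_rot: [-3.142, -0.0, -0.004]
force: [0.8, -0.6, 0.6]
width: 0.0657
gripper_force: 0.0
```

>>> {"method": "play_rows", "body": {
  "travel": [
    [0.29,-0.97,0],
    [0.29,-0.97,0],
    [0.29,-0.97,0],
    [0.29,-0.97,0],
    [0.29,-0.97,0],
    [0.29,-0.97,0],
    [0.29,-0.97,0],
    [0.29,-0.97,0]
  ],
  "twist": [0,0,0,0,0,0,0,0]
}}

```text
t: 50.12
eef_pos: [0.6262, 0.1847, 0.1908]
ee_rot: [3.142, 0.0, -0.001]
force: [0.8, -0.2, 0.1]
width: 0.0655
gripper_force: 0.0
```

>>> {"method": "play_rows", "body": {
  "travel": [
    [0.22,-0.97,0],
    [0,0,0],
    [0,0,0],
    [0,0,0],
    [0,0,0]
  ],
  "twist": [0,0,-1,-1,-1]
}}

```text
t: 50.75
eef_pos: [0.6312, 0.2071, 0.1908]
ee_rot: [-3.142, 0.0, 0.454]
force: [-0.3, 0.3, 0.5]
width: 0.0652
gripper_force: 0.0
```

>>> {"method": "play_rows", "body": {
  "travel": [
    [0,0,0],
    [0,0,0],
    [0,0,0],
    [0,0,0],
    [0,0,0]
  ],
  "twist": [-1,-1,-1,-0.98,0]
}}

```text
t: 51.38
eef_pos: [0.6312, 0.2071, 0.1909]
ee_rot: [-3.142, 0.0, 1.045]
force: [0.4, 0.1, -0.5]
width: 0.0655
gripper_force: 0.0
```

>>> {"method": "play_rows", "body": {
  "travel": [
    [-0.07,0.04,0.8],
    [0,0,0.8],
    [0,0,0.8],
    [0,0,0.56],
    [0,0,0]
  ],
  "twist": [0,0,0,0,0]
}}

```text
t: 52.0
eef_pos: [0.6307, 0.2049, 0.1158]
ee_rot: [-3.141, 0.002, 1.044]
force: [0.4, -0.7, 1.1]
width: 0.0657
gripper_force: 0.0
```

>>> {"method": "play_rows", "body": {
  "travel": [
    [0,0,0],
    [0,0,0],
    [0,0,0],
    [0,0,0],
    [0,0,0],
    [0,0,0]
  ],
  "twist": [0,0,0,0,0,0],
  "fingers": 0,
  "newtons": 15
}}

```text
t: 52.75
eef_pos: [0.6315, 0.2051, 0.1169]
ee_rot: [3.141, -0.0, 1.046]
force: [1.4, -1.5, -0.2]
width: 0.0199
gripper_force: 15.0
```

>>> {"method": "play_rows", "body": {
  "travel": [
    [0,0,0],
    [0,0,0],
    [0,0,0],
    [0,0,0],
    [0,0,0],
    [0,0,0],
    [0,0,0],
    [0,0,0]
  ],
  "twist": [0.6,1,1,1,1,1,1,1]
}}

```text
t: 53.75
eef_pos: [0.6317, 0.2048, 0.1169]
ee_rot: [3.141, -0.001, -0.099]
force: [2.5, -2.9, -0.4]
width: 0.0199
gripper_force: 15.0
```

>>> {"method": "play_rows", "body": {
  "travel": [
    [0,0,0],
    [0,0,0],
    [0,0,0],
    [0,0,0],
    [0,0,0],
    [0,0,0],
    [0,0,0],
    [0,0,0]
  ],
  "twist": [1,1,1,1,1,0.9,0.46,0]
}}

```text
t: 54.75
eef_pos: [0.6315, 0.2045, 0.1169]
ee_rot: [3.141, -0.001, -1.048]
force: [2.0, -4.9, 0.1]
width: 0.0202
gripper_force: 15.0
```

>>> {"method": "play_rows", "body": {
  "travel": [
    [0,0,0],
    [0,0,0],
    [0,0,0]
  ],
  "twist": [0,0,0]
}}

```text
t: 55.12
eef_pos: [0.6315, 0.2046, 0.117]
ee_rot: [3.141, -0.001, -1.046]
force: [2.5, -5.9, 0.9]
width: 0.0201
gripper_force: 15.0
```

>>> {"method": "play_rows", "body": {
  "travel": [
    [0,0,0],
    [0,0,0],
    [0,0,-1],
    [0,0,-1],
    [0,0,-1],
    [0,0,0],
    [0,0,0],
    [0,0,0]
  ],
  "twist": [0,0,0,-0.98,-1,-1,-1,-1],
  "fingers": 0.75
}}

```text
t: 56.12
eef_pos: [0.631, 0.2057, 0.1918]
ee_rot: [-3.141, 0.0, -0.295]
force: [-0.1, 0.7, -0.2]
width: 0.066
gripper_force: 0.0
```

>>> {"method": "play_rows", "body": {
  "travel": [
    [0,0,0],
    [0,0,0],
    [-1,0,0],
    [-1,0,0],
    [-1,0,0],
    [-1,0,0],
    [-0.6,0,0],
    [0,0,0]
  ],
  "twist": [-1,-1,0,0,0,0,0,0]
}}

```text
t: 57.12
eef_pos: [0.5157, 0.2057, 0.1922]
ee_rot: [-3.141, -0.0, 0.001]
force: [-0.4, 0.4, 0.3]
width: 0.0656
gripper_force: 0.0
```

```bash
python3 look.py wrist w7.png; python3 disc.py
```

```text
57.12 [0.5157 0.2057 0.1922] [-3.141e+00 -0.000e+00  1.000e-03] w 0.0656 0.0 q6 0.84
red [399. 136.] 1165 tray [0.5681 0.0946] car [0.5687 0.1   ]
red [377. 157.] 661 tray [0.5568 0.1067] car [0.5579 0.1115]
red [279. 200.] 1847 tray [0.5101 0.2073] car [0.5135 0.2072]
blue [399.  13.] 1336 tray [0.6838 0.0934] car [0.6788 0.0989]
green [166. 130.] 1264 tray [0.5746 0.312 ] car [0.5749 0.3068]
green [188. 152.] 475 tray [0.5615 0.3005] car [0.5624 0.2959]
t 57.175 tcp [0.5164 0.2057 0.1922] yaw 0.0 disc px [279. 204.] 220 pos [0.5154 0.2074 0.056 ]
```

View pics/w7.png

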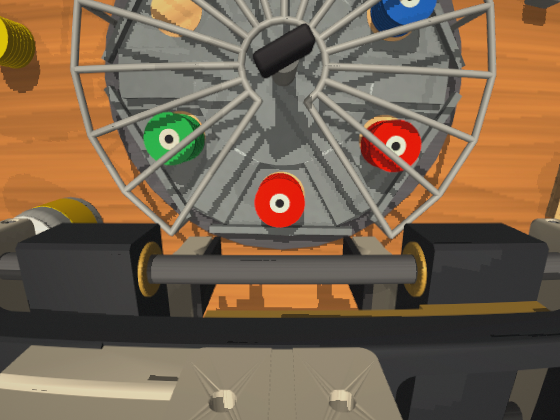

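The third red is at the gap, with its disc at (279,204). Green is at (169,139), the fourth red at (396,146) and blue is behind.

>>> {"method": "play_rows", "body": {
  "travel": [
    [0,-0.06,0.8],
    [0,0,0.9],
    [0,0,0.9],
    [0,0,0.9],
    [0,0,0.9],
    [0,0,0.8],
    [0,0,0.4],
    [0,0,0]
  ],
  "twist": [0,0,0,0,0,0,0,0],
  "fingers": 0.85
}}

```text
t: 58.22
eef_pos: [0.5164, 0.2066, 0.0511]
ee_rot: [3.141, 0.001, -0.001]
force: [0.2, 0.5, -0.3]
width: 0.0744
gripper_force: 0.0
```

>>> {"method": "play_rows", "body": {
  "travel": [
    [0,0,0],
    [0,0,0],
    [0,0,0],
    [0,0,0]
  ],
  "twist": [0,0,0,0],
  "fingers": 0,
  "newtons": 30
}}

```text
t: 58.72
eef_pos: [0.5164, 0.2071, 0.0523]
ee_rot: [-3.141, -0.001, -0.001]
force: [-0.5, 0.7, 2.6]
width: 0.0453
gripper_force: 30.0
```

>>> {"method": "play_rows", "body": {
  "travel": [
    [0,0,-0.5],
    [0,0,-0.9],
    [0,0,-0.9],
    [0,0,-0.9],
    [0,0,-0.9],
    [0,0,-0.9],
    [0,0,-0.6],
    [0,0.65,0]
  ],
  "twist": [0,0,0,0,0,0,0,0]
}}

```text
t: 59.72
eef_pos: [0.5167, 0.1911, 0.1931]
ee_rot: [-3.14, -0.002, 0.0]
force: [-0.0, 1.1, -0.7]
width: 0.0458
gripper_force: 30.0
```

>>> {"method": "play_rows", "body": {
  "travel": [
    [0,1,0],
    [0,1,0],
    [0,1,0],
    [0,1,0],
    [0,1,0],
    [0,1,0],
    [0,1,0],
    [0,1,0]
  ],
  "twist": [0,0,0,0,0,0,0,0]
}}

```text
t: 60.72
eef_pos: [0.515, -0.011, 0.1909]
ee_rot: [3.141, 0.002, -0.001]
force: [0.0, 0.2, -0.4]
width: 0.0455
gripper_force: 30.0
```

>>> {"method": "play_rows", "body": {
  "travel": [
    [-0.09,1,0],
    [-0.09,1,0],
    [-0.09,1,0],
    [-0.09,1,0],
    [-0.09,1,0],
    [-0.09,1,0],
    [-0.09,1,0],
    [-0.09,1,0]
  ],
  "twist": [0,0,0,0,0,0,0,0]
}}

```text
t: 61.72
eef_pos: [0.4965, -0.2106, 0.1909]
ee_rot: [-3.141, 0.002, -0.001]
force: [1.0, -0.1, -1.0]
width: 0.0453
gripper_force: 30.0
```

>>> {"method": "play_rows", "body": {
  "travel": [
    [0,1,0],
    [0,1,0],
    [0,1,0],
    [0,1,0],
    [0,1,0],
    [0,0,0]
  ],
  "twist": [0,0,0,0,0,0]
}}

```text
t: 62.48
eef_pos: [0.4964, -0.3359, 0.1905]
ee_rot: [-3.141, 0.002, -0.003]
force: [-0.1, 0.1, -0.5]
width: 0.0453
gripper_force: 30.0
```

>>> {"method": "play_rows", "body": {
  "travel": [
    [0,0,0.4],
    [0,0,0.4],
    [0,0,0.4],
    [0,0,0.4],
    [0,0,0.4],
    [0,0,0.4],
    [0,0,0.4],
    [0,0,0.4]
  ],
  "twist": [1,1,1,1,1,1,1,1]
}}

```text
t: 63.48
eef_pos: [0.4969, -0.3338, 0.1109]
ee_rot: [3.141, 0.001, -1.206]
force: [-0.2, -0.6, -0.8]
width: 0.0453
gripper_force: 30.0
```

>>> {"method": "play_rows", "body": {
  "travel": [
    [0,0,0],
    [0,0,0],
    [0,0,0],
    [0,0,0],
    [0,0,0]
  ],
  "twist": [1,1,1,0.17,0]
}}

```text
t: 64.1
eef_pos: [0.4974, -0.3342, 0.1116]
ee_rot: [3.141, 0.0, -1.674]
force: [0.9, -0.1, -0.8]
width: 0.0454
gripper_force: 30.0
```

```bash
python3 look.py wrist w8.png; python3 -c "
from h import *
plan((.4955,-.3344,.038,-1.676))"
```

```text
64.1 [ 0.4974 -0.3342  0.1116] [ 3.141  0.    -1.674] w 0.0454 29.99986857175827 q6 0.16
red [282. 234.] 3186 tray [ 0.4976 -0.324 ] car [ 0.4971 -0.329 ]
red [282. 297.] 1902 tray [ 0.5034 -0.2676] car [ 0.5025 -0.2763]
t 64.15
[[0.0,0.02,0.74],[0.01,0.02,0.73],[0.0,0.02,0.74],[0.01,0.02,0.74]] [np.float64(0.004), np.float64(0.004), np.float64(0.004), np.float64(0.004)]
 -> [ 0.4955 -0.3345  0.0379] -1.676
```

>>> {"method": "play_rows", "body": {
  "travel": [
    [0,0.07,0.8],
    [0,0,0.8],
    [0,0,0.8],
    [0,0,0.54],
    [0,0,0]
  ],
  "twist": [0,0,0,0,0]
}}

```text
t: 64.78
eef_pos: [0.4959, -0.3341, 0.0377]
ee_rot: [3.141, 0.0, -1.675]
force: [0.3, 0.2, -0.3]
width: 0.0452
gripper_force: 30.0
```

>>> {"method": "play_rows", "body": {
  "travel": [
    [0,0,0],
    [0,0,0],
    [0,0,0],
    [0,0,-0.7],
    [0,0,-1],
    [0,0,-1],
    [0,0,-1],
    [0,0,-1]
  ],
  "twist": [0,0,0,0,0,0,-0.17,-1],
  "fingers": 0.75
}}

```text
t: 65.78
eef_pos: [0.4962, -0.3343, 0.1583]
ee_rot: [-3.14, -0.001, -1.498]
force: [-0.0, -0.5, 0.1]
width: 0.066
gripper_force: 0.0
```

>>> {"method": "play_rows", "body": {
  "travel": [
    [0,0,-1],
    [0,0,-0.4],
    [0,0,0],
    [0,0,0],
    [0,0,0],
    [0,0,0],
    [0,0,0],
    [0,0,0]
  ],
  "twist": [-1,-1,-1,-1,-1,-1,-1,-1]
}}

```text
t: 66.78
eef_pos: [0.4961, -0.3343, 0.1924]
ee_rot: [3.141, -0.001, -0.296]
force: [0.6, -0.7, 0.1]
width: 0.0657
gripper_force: 0.0
```

>>> {"method": "play_rows", "body": {
  "travel": [
    [0,0,0],
    [0,0,0],
    [0,0,0]
  ],
  "twist": [-1,-1,0]
}}

```text
t: 67.15
eef_pos: [0.4962, -0.3343, 0.1922]
ee_rot: [3.141, -0.001, -0.002]
force: [-0.9, 0.5, -0.2]
width: 0.0659
gripper_force: 0.0
```

```bash
python3 look.py side; python3 look.py top
```

```text
67.15 [ 0.4962 -0.3343  0.1922] [ 3.141e+00 -1.000e-03 -2.000e-03] w 0.0659 0.0 q6 1.84
red [107.  80.] 322 tray [0.0869 0.7674] car [0.0939 0.7416]
red [244. 320.] 126 tray [ 0.4998 -0.2148] car [ 0.4999 -0.2241]
red [245. 375.] 473 tray [ 0.4933 -0.3373] car [ 0.4935 -0.3445]
blue [119.  58.] 164 tray [0.1115 0.884 ] car [0.118  0.8562]
blue [312. 198.] 87 tray [0.6962 0.1299] car [0.693  0.1148]
67.2 [ 0.4961 -0.3343  0.1919] [ 3.141e+00 -1.000e-03 -4.000e-03] w 0.0658 0.0 q6 1.83
red [272. 230.] 99 tray [0.5716 0.1046] car [0.5694 0.1038]
red [361. 250.] 211 tray [ 0.5134 -0.1383] car [ 0.5118 -0.1366]
blue [273. 190.] 78 tray [0.6908 0.0994] car [0.6873 0.0986]
blue [ 12. 404.] 394 tray [0.1261 0.8101] car [0.1287 0.8017]
green [194. 230.] 60 tray [0.5779 0.3114] car [0.5756 0.3084]
```

>>> {"method": "play_rows", "body": {
  "travel": [
    [0.25,-0.98,0],
    [0.25,-0.98,0],
    [0.25,-0.98,0],
    [0.25,-0.98,0],
    [0.25,-0.98,0],
    [0.25,-0.98,0],
    [0.25,-0.98,0],
    [0.25,-0.98,0]
  ],
  "twist": [0,0,0,0,0,0,0,0]
}}

```text
t: 68.25
eef_pos: [0.5464, -0.1374, 0.1912]
ee_rot: [3.142, -0.0, -0.004]
force: [-0.2, -0.1, 0.3]
width: 0.0654
gripper_force: 0.0
```

>>> {"method": "play_rows", "body": {
  "travel": [
    [0.25,-0.98,0],
    [0.25,-0.98,0],
    [0.25,-0.98,0],
    [0.25,-0.98,0],
    [0.25,-0.98,0],
    [0.25,-0.98,0],
    [0.25,-0.98,0],
    [0.25,-0.98,0]
  ],
  "twist": [0,0,0,0,0,0,0,0]
}}

```text
t: 69.25
eef_pos: [0.5967, 0.0589, 0.191]
ee_rot: [-3.142, -0.0, -0.002]
force: [0.4, 0.3, -0.4]
width: 0.0658
gripper_force: 0.0
```

>>> {"method": "play_rows", "body": {
  "travel": [
    [0.25,-0.98,0],
    [0.25,-0.98,0],
    [0.25,-0.98,0],
    [0.25,-0.98,0],
    [0.25,-0.98,0],
    [0.17,-0.98,0],
    [0,0,0],
    [0,0,0]
  ],
  "twist": [0,0,0,0,0,0,0,0]
}}

```text
t: 70.25
eef_pos: [0.6318, 0.2049, 0.1906]
ee_rot: [3.141, 0.0, -0.001]
force: [0.2, -0.4, 0.2]
width: 0.0655
gripper_force: 0.0
```

```bash
python3 look.py wrist w9.png; python3 -c "
from h import *
plan((.6312,.2048,.116,.524))"
```

```text
70.25 [0.6318 0.2049 0.1906] [ 3.141e+00  0.000e+00 -1.000e-03] w 0.0655 0.0 q6 0.96
blue [383. 125.] 690 tray [0.6968 0.101 ] car [0.6968 0.1061]
blue [403. 148.] 1102 tray [0.6841 0.0907] car [0.6847 0.0962]
t 70.3
[[-0.01,-0.0,0.75],[-0.0,-0.01,0.74],[-0.01,-0.0,0.75],[-0.0,-0.01,0.75]] [np.float64(-0.875), np.float64(-0.875), np.float64(-0.875), np.float64(-0.875)]
 -> [0.6312 0.2049 0.116 ] 0.524
```

>>> {"method": "play_rows", "body": {
  "travel": [
    [-0.02,0,0],
    [0,0,0],
    [0,0,0],
    [0,0,0.8],
    [0,0,0.8],
    [0,0,0.8],
    [0,0,0.56],
    [0,0,0]
  ],
  "twist": [-1,-1,-1,-0.49,0,0,0,0]
}}

```text
t: 71.3
eef_pos: [0.631, 0.204, 0.1159]
ee_rot: [3.142, 0.002, 0.522]
force: [0.9, -0.6, 0.6]
width: 0.0655
gripper_force: 0.0
```

>>> {"method": "play_rows", "body": {
  "travel": [
    [0,0,0],
    [0,0,0],
    [0,0,0],
    [0,0,0],
    [0,0,0]
  ],
  "twist": [0,0,0,0,0],
  "fingers": 0,
  "newtons": 15
}}

```text
t: 71.92
eef_pos: [0.6317, 0.2049, 0.1174]
ee_rot: [3.142, -0.001, 0.523]
force: [-2.8, 0.4, 4.6]
width: 0.04
gripper_force: 15.0
```

>>> {"method": "play_rows", "body": {
  "travel": [
    [0,0,0],
    [0,0,0],
    [0,0,0],
    [0,0,0],
    [0,0,0],
    [0,0,0],
    [0,0,0],
    [0,0,0]
  ],
  "twist": [0.6,1,1,1,1,1,0.9,0.48]
}}

```text
t: 72.92
eef_pos: [0.6317, 0.2045, 0.1174]
ee_rot: [-3.141, -0.001, -0.527]
force: [-1.8, -1.9, 4.2]
width: 0.0399
gripper_force: 15.0
```

>>> {"method": "play_rows", "body": {
  "travel": [
    [0,0,0],
    [0,0,0],
    [0,0,0]
  ],
  "twist": [0,0,0]
}}

```text
t: 73.3
eef_pos: [0.6317, 0.2045, 0.1174]
ee_rot: [-3.141, -0.001, -0.522]
force: [-1.4, -1.4, 5.5]
width: 0.0397
gripper_force: 15.0
```

>>> {"method": "play_rows", "body": {
  "travel": [
    [0,0,0],
    [0,0,0],
    [0,0,-1],
    [0,0,-1],
    [0,0,-1],
    [0,0,0],
    [0,0,0],
    [0,0,0]
  ],
  "twist": [0,0,0,-0.49,-1,-1,-1,0],
  "fingers": 0.75
}}

```text
t: 74.3
eef_pos: [0.6313, 0.2047, 0.1915]
ee_rot: [3.141, 0.0, -0.001]
force: [-0.5, 0.0, -0.0]
width: 0.0659
gripper_force: 0.0
```

>>> {"method": "play_rows", "body": {
  "travel": [
    [-1,0,0],
    [-1,0,0],
    [-1,0,0],
    [-1,0,0],
    [-0.6,0,0],
    [0,0,0]
  ],
  "twist": [0,0,0,0,0,0]
}}

```text
t: 75.05
eef_pos: [0.516, 0.2049, 0.1922]
ee_rot: [-3.141, -0.0, -0.002]
force: [0.9, 0.7, -0.3]
width: 0.0654
gripper_force: 0.0
```

```bash
python3 look.py wrist w10.png; python3 disc.py
```

```text
75.05 [0.516  0.2049 0.1922] [-3.141e+00 -0.000e+00 -2.000e-03] w 0.0654 0.0 q6 0.84
red [277. 202.] 1843 tray [0.5084 0.208 ] car [0.5119 0.2078]
blue [399. 134.] 1410 tray [0.572  0.0929] car [0.5725 0.0984]
blue [377. 154.] 286 tray [0.5584 0.1069] car [0.5594 0.1116]
green [169.  12.] 1211 tray [0.6844 0.3114] car [0.6793 0.3062]
t 75.1 tcp [0.5167 0.205  0.1921] yaw -0.001 disc px [277. 206.] 222 pos [0.5134 0.2084 0.056 ]
```

View pics/w10.png

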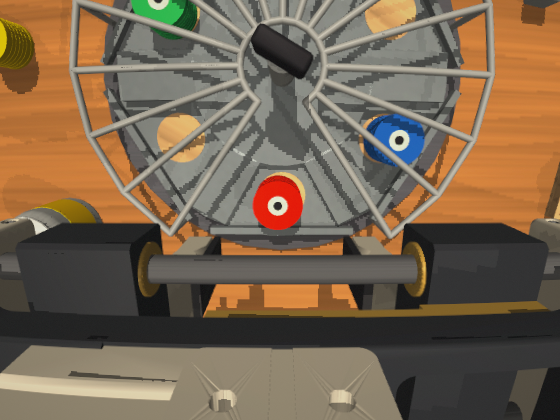

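The last red is at the gap, with its disc at (277,206). Blue is in its pocket at (399,140) and green at (169,12).

>>> {"method": "play_rows", "body": {
  "travel": [
    [-0.09,-0.13,0.8],
    [0,0,0.9],
    [0,0,0.9],
    [0,0,0.9],
    [0,0,0.9],
    [0,0,0.8],
    [0,0,0.4],
    [0,0,0]
  ],
  "twist": [0,0,0,0,0,0,0,0],
  "fingers": 0.85
}}

```text
t: 76.15
eef_pos: [0.5144, 0.2077, 0.0511]
ee_rot: [3.14, 0.001, -0.001]
force: [-0.0, -0.1, 0.4]
width: 0.0746
gripper_force: 0.0
```

>>> {"method": "play_rows", "body": {
  "travel": [
    [0,0,0],
    [0,0,0],
    [0,0,0],
    [0,0,0]
  ],
  "twist": [0,0,0,0],
  "fingers": 0,
  "newtons": 30
}}

```text
t: 76.65
eef_pos: [0.5144, 0.2082, 0.0523]
ee_rot: [-3.141, -0.001, -0.001]
force: [-1.5, -0.0, 3.0]
width: 0.0457
gripper_force: 30.0
```

>>> {"method": "play_rows", "body": {
  "travel": [
    [0,0,-0.5],
    [0,0,-0.9],
    [0,0,-0.9],
    [0,0,-0.9],
    [0,0,-0.9],
    [0,0,-0.9],
    [0,0,-0.6],
    [0,0.28,0]
  ],
  "twist": [0,0,0,0,0,0,0,0]
}}

```text
t: 77.65
eef_pos: [0.5147, 0.2014, 0.1931]
ee_rot: [-3.14, -0.002, -0.0]
force: [0.1, -0.2, -1.8]
width: 0.0451
gripper_force: 30.0
```

>>> {"method": "play_rows", "body": {
  "travel": [
    [0,1,0],
    [0,1,0],
    [0,1,0],
    [0,1,0],
    [0,1,0],
    [0,1,0],
    [0,1,0],
    [0,1,0]
  ],
  "twist": [0,0,0,0,0,0,0,0]
}}

```text
t: 78.65
eef_pos: [0.5128, -0.0011, 0.1907]
ee_rot: [3.141, 0.002, -0.002]
force: [0.6, -0.3, -0.6]
width: 0.0451
gripper_force: 30.0
```

>>> {"method": "play_rows", "body": {
  "travel": [
    [-0.12,1,0],
    [-0.12,1,0],
    [-0.12,1,0],
    [-0.12,1,0],
    [-0.12,1,0],
    [-0.12,1,0],
    [-0.12,1,0],
    [-0.12,1,0]
  ],
  "twist": [0,0,0,0,0,0,0,0]
}}

```text
t: 79.65
eef_pos: [0.4882, -0.2006, 0.1907]
ee_rot: [-3.141, 0.002, -0.002]
force: [-0.0, 0.6, -1.2]
width: 0.0451
gripper_force: 30.0
```

>>> {"method": "play_rows", "body": {
  "travel": [
    [0,1,0],
    [0,1,0],
    [0,1,0],
    [0,1,0],
    [0,1,0],
    [0,1,0],
    [0,1,0],
    [0,1,0]
  ],
  "twist": [0,0,0,0,0,0,0,0]
}}

```text
t: 80.65
eef_pos: [0.4879, -0.4002, 0.1904]
ee_rot: [-3.14, 0.002, -0.002]
force: [0.7, 0.4, -0.5]
width: 0.0453
gripper_force: 30.0
```

>>> {"method": "play_rows", "body": {
  "travel": [
    [0,0,0.4],
    [0,0,0.4],
    [0,0,0.4],
    [0,0,0.4],
    [0,0,0.4],
    [0,0,0.4],
    [0,0,0.4],
    [0,0,0.4]
  ],
  "twist": [1,1,1,1,1,1,1,1]
}}

```text
t: 81.65
eef_pos: [0.4878, -0.3993, 0.1102]
ee_rot: [3.14, 0.002, -1.207]
force: [-0.1, 0.8, -0.5]
width: 0.0454
gripper_force: 30.0
```

>>> {"method": "play_rows", "body": {
  "travel": [
    [0,0,0],
    [0,0,0],
    [0,0,0],
    [0,0,0],
    [0,0,0]
  ],
  "twist": [1,1,1,0.17,0]
}}

```text
t: 82.28
eef_pos: [0.4888, -0.3992, 0.1113]
ee_rot: [3.141, 0.0, -1.674]
force: [0.2, 0.0, -1.1]
width: 0.0455
gripper_force: 30.0
```

```bash
python3 look.py wrist w11.png; python3 -c "
from h import *
plan((.4887,-.399,.038,-1.676))"
```

```text
82.28 [ 0.4888 -0.3992  0.1113] [ 3.141  0.    -1.674] w 0.0455 29.99984174966812 q6 0.27
red [282. 234.] 3177 tray [ 0.4889 -0.3891] car [ 0.4884 -0.3941]
red [282. 297.] 1909 tray [ 0.4947 -0.3328] car [ 0.4939 -0.3415]
t 82.33
[[-0.0,0.0,0.73],[-0.0,0.01,0.74],[-0.0,0.0,0.73],[-0.0,0.01,0.74]] [np.float64(0.003), np.float64(0.003), np.float64(0.003), np.float64(0.003)]
 -> [ 0.4886 -0.3991  0.0379] -1.676
```

>>> {"method": "play_rows", "body": {
  "travel": [
    [0,0,0.8],
    [0,0,0.8],
    [0,0,0.8],
    [0,0,0.54],
    [0,0,0]
  ],
  "twist": [0,0,0,0,0]
}}

```text
t: 82.95
eef_pos: [0.4895, -0.3989, 0.0377]
ee_rot: [3.141, 0.0, -1.675]
force: [-0.3, -0.1, 0.1]
width: 0.0455
gripper_force: 30.0
```

>>> {"method": "play_rows", "body": {
  "travel": [
    [0,0,0],
    [0,0,0],
    [0,0,0],
    [0,0,-0.7],
    [0,0,-1],
    [0,0,-1],
    [0,0,-1],
    [0,0,-1]
  ],
  "twist": [0,0,0,0,0,0,-0.17,-1],
  "fingers": 0.75
}}

```text
t: 83.95
eef_pos: [0.4899, -0.3991, 0.1583]
ee_rot: [-3.14, -0.001, -1.497]
force: [0.1, 0.4, 0.2]
width: 0.0657
gripper_force: 0.0
```

>>> {"method": "play_rows", "body": {
  "travel": [
    [0,0,-1],
    [0,0,-1],
    [0,0,-1],
    [0,0,-1],
    [0,0,-1],
    [0,0,-0.8],
    [0,0,0],
    [0,0,0]
  ],
  "twist": [-1,-1,-1,-1,-1,-1,-1,-1]
}}

```text
t: 84.95
eef_pos: [0.4895, -0.3989, 0.3028]
ee_rot: [3.141, -0.002, -0.296]
force: [-0.4, -0.1, -1.1]
width: 0.0662
gripper_force: 0.0
```

>>> {"method": "play_rows", "body": {
  "travel": [
    [0,0,0],
    [0,0,0],
    [-0.7,-0.9,0],
    [-0.7,-0.9,0],
    [-0.7,-0.9,0],
    [-0.7,-0.9,0],
    [0,-0.9,0],
    [0,-0.9,0]
  ],
  "twist": [-1,-1,0,0,0,0,0,0]
}}

```text
t: 85.95
eef_pos: [0.4193, -0.2633, 0.3025]
ee_rot: [3.141, -0.002, -0.001]
force: [0.3, -0.2, 0.0]
width: 0.0656
gripper_force: 0.0
```

```bash
python3 look.py wrist w12.png; python3 look.py top top9.png; python3 look.py side side9.png; python3 -c "
import cv2,numpy as np
a=cv2.imread('pics/w12.png')[:230]; b=cv2.imread('pics/side9.png')[100:420,120:420]; c=cv2.imread('pics/top9.png')[130:300,140:500]
A=cv2.resize(a,(560,230)); C=cv2.resize(c,(560,264)); L=np.vstack([A,C]); B=cv2.resize(b,(240,256)); B=np.vstack([B,np.zeros((238,240,3),np.uint8)]); cv2.imwrite('pics/fin.png',np.hstack([L,B]))"
```

```text
85.95 [ 0.4193 -0.2633  0.3025] [ 3.141e+00 -2.000e-03 -1.000e-03] w 0.0656 0.0 q6 1.73
red [185. 106.] 1150 tray [ 0.5155 -0.1397] car [ 0.5144 -0.1442]
red [236. 110.] 1010 tray [ 0.5085 -0.2059] car [ 0.5077 -0.208 ]
red [285. 115.] 937 tray [ 0.5027 -0.2693] car [ 0.502  -0.2691]
red [336. 121.] 1011 tray [ 0.4953 -0.3365] car [ 0.4949 -0.3339]
red [385. 126.] 1121 tray [ 0.4882 -0.401 ] car [ 0.4881 -0.3961]
blue [ 7. 69.] 423 tray [0.5699 0.0999] car [0.5668 0.0869]
86.0 [ 0.4192 -0.2617  0.3026] [-3.141e+00 -3.000e-03 -1.000e-03] w 0.0657 0.0 q6 1.73
blue [273. 230.] 84 tray [0.5729 0.1005] car [0.5707 0.0997]
blue [ 12. 404.] 402 tray [0.1261 0.8101] car [0.1287 0.8017]
86.05 [ 0.4196 -0.2626  0.3026] [ 3.141e+00 -3.000e-03  1.000e-03] w 0.0659 0.0 q6 1.73
red [103.  79.] 166 tray [0.0781 0.7586] car [0.0853 0.733 ]
red [246. 350.] 2575 tray [ 0.4969 -0.2792] car [ 0.497  -0.2874]
blue [263. 201.] 82 tray [0.5709 0.1309] car [0.5697 0.1158]
```

View pics/fin.png

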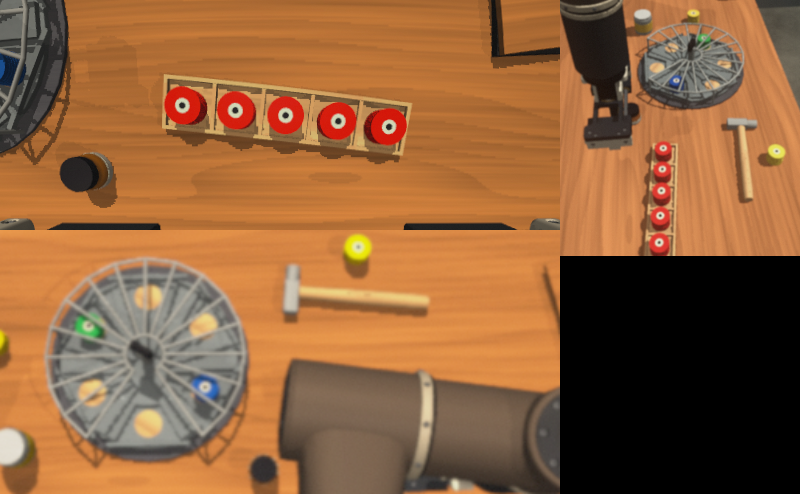

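All five wells hold red reels: in the wrist view, discs at (182,105), (236,110), (286,115), (338,121) and (388,127). Blue at (205,387) and green at (89,327) sit in carousel pockets, and the hammer, cream jar and other bystanders in view are where they were.

```bash
python3 -c "
from station import arm
print(arm.job_done())"
```

```text
the job is handed in; nothing more can be done
None
```

The job is handed in at about 86 s: all five tray wells hold red reels, the blue reel sits in the carousel pocket that started empty, and green stays in its pocket.

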